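# Refit a case lid on its hinge pin

## Robot

A 6-joint arm with a two-finger parallel gripper is mounted at the origin on a cart in front of the work surface, level with it; the furniture and walls round the work are solid. World frame = base frame: x ahead of the robot, y to its left, z up, the work surface at z = 0. Lengths are in m, angles in rad, forces in N, time in s.
With the tool pointing down it reaches from about 0.4 to 0.825 m from the base axis. Payload 7 kg.
Tool frame: the origin (TCP) lies between the finger pads; the fingertips stand 25 mm ahead of it and the grasp point (between the pads) lies 6 mm ahead of it (arm.tip_extent is the z of the fingertips in the tool frame, in m); z points along the fingers, x is the direction in which the jaws open and shut, and the axes are right-handed (so a half turn about z gives the same grasp; the last joint's range is limited). The gripper opens to 88 mm and grips with 3 to 60 N. Pads are 19 mm wide; open, the fingers measure 130 mm over their backs; the gripper's body (78 mm by 193 mm) begins 47 mm behind the grasp point.
Start: joints at [-0.854, 0.359, 0.012, 0, -1.224, -0.288], TCP at [0.281, -0.614, 0.252] pointing down, gripper open.
Joint ranges: [-3.07, 3.07], [-1.43, 2.12], [-1.02, 1.25], [-3.03, 1.67], [-3.05, -0], [-3.03, 3.03]. Speed limits (rad/s): [2.39, 2.39, 3.01, 3.14, 3.14, 3.14].

## Interface

Orientations are given as [roll, pitch, yaw] about the fixed x, y, z axes, in that order (R = Rz(yaw) Ry(pitch) Rx(roll)).
In Python, from station import monitor, grab_frame, job_done, arm gives the robot as it stands.
- The arm moves only by the shell command python3 -m jog 'ROWS' [FORCE]. ROWS is JSON, a list that holds one entry, the list of rows, each a list of 7 numbers: the shift along the world's x, y, z in m, then the turn, a rotation vector about the world's x, y, z in rad, then the opening, from 0 (shut) to 1 (fully open). In form: [[[dx, dy, dz, ax, ay, az, claw], ...]]. A call has 1 to 20 rows; each row shifts and turns the commanded pose from where the row before left it; what a row does not reach is not made up. A row lasts 1/8 s, in which the tool goes at most 62.5 mm and 10.7 degrees, less where a joint would pass 70% of its speed; a pose out of reach is approached as far as the arm can. A call is refused whole if a number of a shift passes 0.0625 or a number of a turn 0.188, either way. A call with a gripper value outside its range is refused whole. The fingers move at their own pace and stop on an object; FORCE is the grip in N (left out, the last holds). Time passes only in rows, so rows that do not move let the fingers close. It gives the time, the measured TCP pose, the force and the opening at its end, in the units of the state.
- monitor.get_state(): the state, without advancing time (a new reading comes with each control period).
- grab_frame(name): name is "side" or "top"; returns a dict with "pixels" (384x512x3 uint8, red, green, blue), "K" (3x3 intrinsics, pixels), "view" (4x4, takes a point from world to camera coordinates). Camera axes: x right, y down, z forward; pixel columns grow to the right and rows downward; lengths in m; the calibration is good to about 2 mm. A picture is of the moment at which its call begins. There is no depth.
- job_done(): hands the job in, once; it reports no verdict.
The state is a dict: "t": time; "q": joint angles; "qd": joint speeds; "joint_efforts": joint torques, N m; "eef_pos": TCP position; "ee_rot": TCP orientation; "force": force on the tool from outside, world axes, zero at the start; "moment": the same for the moment, N m; "width": finger opening in m.
Only numpy, scipy, OpenCV 4.12 (cv2) and the standard library are available. Lean on these libraries where they do the work, as an engineer would, in place of code of your own. Each camera call takes 0.05 s, during which the arm holds its last target.

## Task

The small metal case has lost its lid: raise the wire bail that lies folded on the lid, lift the lid by the bail and set it closed on the case with its hinge barrels meshed between those of the case. Then slide the half-drawn hinge pin fully home through all the barrels until its head is flush against the end barrel. A bottle stands close behind the pin's head: shift it out of the way and leave it standing on the bench; do not disturb the other things.

Things in the scene. Friction and masses are not known exactly. Their poses are not given: they have to be found in the camera images.
- case: Open-topped aluminium case, fixed to the bench, 110 (x) x 130 (y) x 60 mm high, walls 4 mm. Origin: centre of its underside; z up. Hinge line on its +x side, parallel to y, at x = +70, z = 63 mm, with three fixed barrels (18 mm outside, bore 10 mm): y = +29 to +95 (the end barrel, standing 30 mm out past the +y side), -18 to +2 and -65 to -45 mm. The lid's barrels go in the gaps.
- case_bore (a point): Centre of the outer (+y) mouth of the end barrel, where the pin enters; at (70, 95, 63) mm in the case's frame, same axes as the case. The pin's head rests against this face when home.
- lid: Loose aluminium lid, plate 110 (x) x 130 (y) x 6 mm, 0.24 kg (varies). Origin: centre of the plate's underside; z up. Closed, its frame is the case's frame shifted 60 mm up. Four round-ended corner feet 9 mm long drop inside the case walls with about 1.5 mm play. It starts lying on these feet on the bench, origin 9 mm high.
- lid_hinge (a point): Middle of the lid's hinge line, at (70, 0, 3) mm in the lid's frame, same axes. Two barrels on this line (18 mm outside, bore 10 mm), at y = +4.5 to +26.5 and -42.5 to -20.5 mm, with about 2.5 mm of play beside the case's barrels.
- lid_pivot (a point): Middle of the bail's pivot line on the lid, at (8.4, 0, 21) mm in the lid's frame, parallel to the lid's y axis, over the lid's centre of mass. Same axes as the lid.
- bail_grip (a point): Centre of the bail's black sleeve (a bar 10 mm thick, 50 mm long, parallel to the lid's y axis), 42 mm from the pivot line; the sleeve turns freely on the wire, so a pinch does not stop the bail from swinging. Folded (joint 0) it lies on the -x side of the pivot with its centre 15 mm above the plate's top, so fingers can go down either side of it; upright it is straight above the pivot.
- lid_bail (a joint): Angle of the bail, rad: 0 folded flat (bar towards the lid's -x), 1.57 upright, stop at 1.75. It swings freely: let go below upright it falls back, let go past upright it rests against its stop; lifted by the sleeve, the lid swings a little and then hangs about level. Starts at 0
- pin: Loose steel hinge pin, 60 g: shank 8 mm thick, 157 mm long with a round nose, and a round head 22 mm across, 8 mm thick. Origin: on its axis, at the shoulder between shank and head; the shank runs to its -y, the head is at y = 0 to +8 mm. Starts with the nose in the case's end barrel only, its shoulder 94 to 104 mm short of home and its head sagging a few mm. It slides easily but may catch lightly on the edge of a barrel; pushing again frees it.
- pin_tip (a point): Nose end of the pin, 157 mm from the shoulder; when home it is at y = -62 mm in the case's frame.
- bottle: Small clear bottle with an orange screw cap, 46 mm across (cap 40 mm), 97 mm high, standing 2 to 20 mm behind the pin's head. Origin: centre of its base; z up. Grasp by the cap.
- vial: Bystander: open glass vial, 28 mm across, 54 mm high, in front of the case. Origin: centre of its base.
- tub: Bystander: white screw tub, 62 mm across, 88 mm high, behind the case. Origin: centre of its base.
- tube: Bystander: capped centrifuge tube standing upright, 35 mm across, 111 mm high, behind the hinge line. Origin: centre of its base.
- bench_timer: Bystander: white bench timer, 62 x 62 x 21 mm, lying flat. Origin: centre of its underside.
- cap: Bystander: orange screw cap, 31 mm across, 14 mm high. Origin: centre of its underside.
- ratchet: Bystander: small ratchet with a black grip, 155 mm long, lying flat. Origin: its middle, on the bench.
Things that resemble listed ones, but are neither listed nor needed, are in the scene too. Of the things that look like the bottle, take the one that is nearest to the robot's base at the start.

How it is judged:
On the way, in this order (a step that is already met when the one before it is completed fails the run):
1. the bail is raised upright (value of joint lid_bail above 1.25 rad), for 0.2 s.
2. the lid hangs clear of the bench by its upright bail (height (world z) of lid above 0.065 m and value of joint lid_bail above 1.1 rad and angle between lid's own z axis and vertical below 0.5 rad), for 0.1 s.
3. the lid sits closed on the case, barrels meshed (x of lid_hinge in the frame of case between 0.066 and 0.074 m and x of lid in the frame of case between -0.004 and 0.004 m and y of lid in the frame of case between -0.004 and 0.004 m and z of lid in the frame of case between 0.057 and 0.0635 m and angle between lid's own z axis and vertical below 0.05 rad and angle between the x axis of lid and the x axis of case, either way round below 0.05 rad), for 0.3 s.
At the end, for the whole second after the job is handed in: The lid lies closed on the case (within 4 mm sideways, level and square within 0.05 rad), the pin is through all five barrels with its head within 3 mm of the end barrel's face and on the hinge line, the bottle stands upright on the bench, and all are at rest (all of step 3 and y of pin in the frame of case_bore below 0.003 m and x of pin in the frame of case_bore between -0.003 and 0.003 m and z of pin in the frame of case_bore between -0.003 and 0.003 m and angle between the y axis of pin and the y axis of case, either way round below 0.05 rad and linear speed of each of pin, lid, bottle below 0.02 m/s and angle between bottle's own z axis and vertical below 0.1 rad and height (world z) of bottle between -0.005 and 0.008 m); the robot touches nothing.
It fails at once if a bystander (vial, tub, tube, timer, cap or ratchet) is pushed more than 30 mm away or knocked over (distance of any of vial, tub, tube, bench_timer, cap, ratchet from where it was at the start of the episode above 0.03 m or angle between any of vial, tub, tube, bench_timer's own z axis and vertical above 0.5 rad).
It fails at once if the bottle is knocked over (angle between bottle's own z axis and vertical above 0.6 rad).
It also fails if it takes over 72 s, if anything falls off the work surface, if the arm or the gripper's body presses on something with over 40 N, if the wrist force passes 120 N, or if a joint passes its speed limit or range.

## Working session

There is one attempt and no reset: what is moved stays moved. The work goes in short steps, Python scripts to look and compute and a shell command to move; the robot and the scene stay as the last step left them, time stands still between calls to the robot, and variables do not carry over. Pictures are saved under pics/ and viewed, and the job is handed in when it is done.

```bash
ls; mkdir -p pics; python3 - <<'E'
from station import monitor, grab_frame, arm
import cv2
print(monitor.get_state()); print([a for a in dir(arm) if a[0]!='_'])
for n in("side","top"):
    f=grab_frame(n); cv2.imwrite(f"pics/{n}0.png",cv2.resize(f["pixels"][:,:,::-1],(800,600),interpolation=cv2.INTER_CUBIC)); print(n,f["K"].tolist(),f["view"].round(4).tolist())
E
```

```text
pics
{'t': 0.0, 'q': array([-8.53891699e-01,  3.59386169e-01,  1.11002513e-02, -3.26379237e-04,
       -1.22410761e+00, -2.88050885e-01]), 'qd': array([-0.00049051, -0.00086603,  0.00048037,  0.00025533,  0.00026458,
        0.00146485]), 'joint_efforts': array([ 2.41201858e-03, -5.82713914e+01,  2.93052810e+01,  6.99740499e+00,
        6.75927935e-03, -1.61017288e-04]), 'eef_pos': array([ 0.28045261, -0.61350918,  0.25064542]), 'ee_rot': array([-3.14143305e+00, -1.61856433e-03,  1.99953880e+00]), 'force': array([0.08383246, 0.87381403, 0.06288945]), 'moment': array([ 0.01185685,  0.00152276, -0.02246109]), 'width': 0.0876327578663823}
['Unreachable', 'tip_extent']
side [[432.6134148113965, 0.0, 256.59558226756155], [0.0, 432.6134148113965, 191.4736492209353], [0.0, 0.0, 1.0]] [[-0.9832, -0.1826, 0.007, 0.5105], [-0.1207, 0.6201, -0.7752, 0.0902], [0.1372, -0.7629, -0.6317, 1.4534], [0.0, 0.0, 0.0, 1.0]]
top [[375.72267174966885, 0.0, 250.40740641650356], [0.0, 375.72267174966885, 196.63057169303625], [0.0, 0.0, 1.0]] [[-0.0215, -0.9998, 0.0001, 0.0439], [-0.9891, 0.0213, -0.1459, 0.5368], [0.1459, -0.0032, -0.9893, 1.0548], [0.0, 0.0, 0.0, 1.0]]
```

View pics/side0.png

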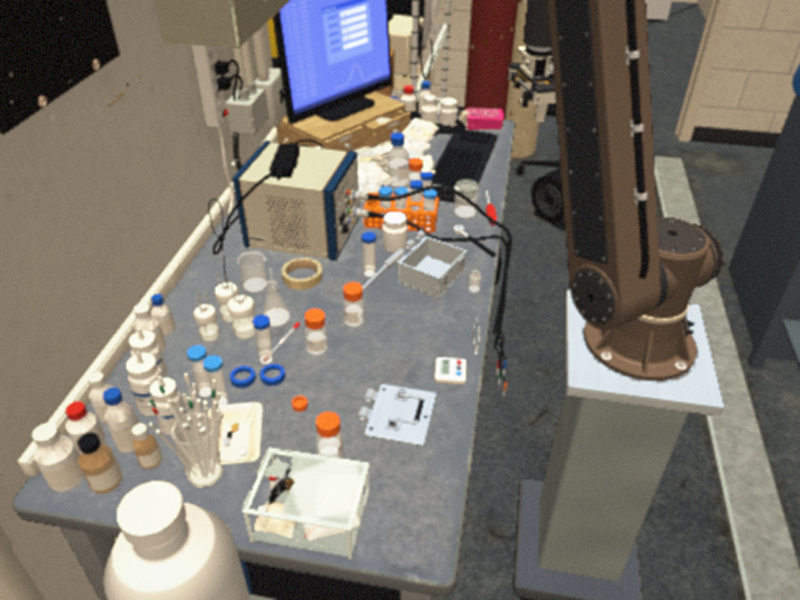

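View pics/top0.png

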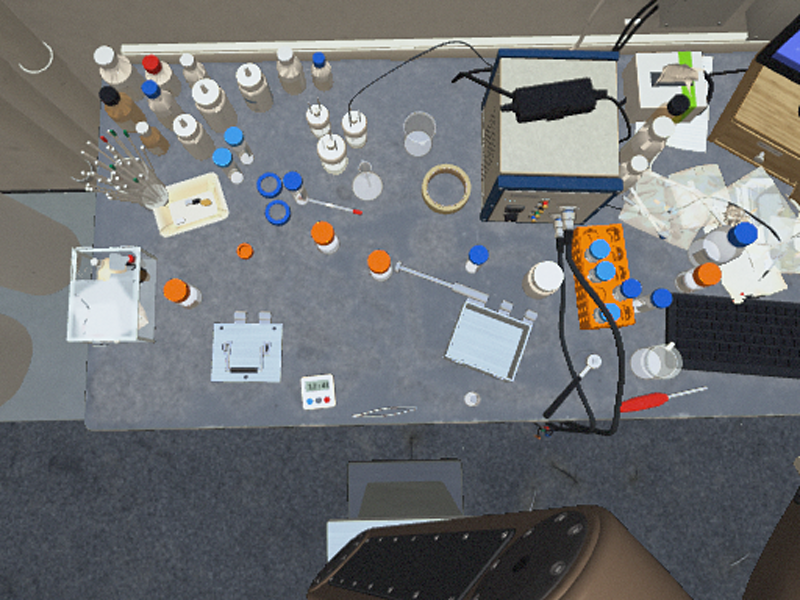

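```bash
cat > h.py <<'E'
import numpy as np, cv2
from station import monitor, grab_frame
def proj(f,P):
    P=np.atleast_2d(P); c=(f["view"]@np.c_[P,np.ones(len(P))].T)[:3]; u=f["K"]@c; return (u[:2]/u[2]).T
def back(f,uv,z):
    V=f["view"]; R=V[:3,:3]; o=-R.T@V[:3,3]; d=R.T@np.linalg.inv(f["K"])@np.r_[uv,1.]; return o+d*(z-o[2])/d[2]
def tri(fs,uvs):
    A=[]
    for f,uv in zip(fs,uvs):
        M=f["K"]@f["view"][:3]; A+= [uv[0]*M[2]-M[0], uv[1]*M[2]-M[1]]
    X=np.linalg.svd(np.array([a/np.linalg.norm(a) for a in A]))[2][-1]; return X[:3]/X[3]
def crop(f,name,c,w,h=None,grid=10):
    h=h or int(w*.75); x0,y0=int(c[0]-w/2),int(c[1]-h/2); x0=max(0,min(x0,512-w)); y0=max(0,min(y0,384-h))
    s=800//w
    im=cv2.resize(f["pixels"][y0:y0+h,x0:x0+w,::-1],None,fx=s,fy=s,interpolation=cv2.INTER_CUBIC)
    for x in range((x0//grid+1)*grid,x0+w,grid):
        cv2.line(im,((x-x0)*s,0),((x-x0)*s,5),(0,0,255),1); cv2.putText(im,str(x),((x-x0)*s-9,16),0,.35,(0,0,255))
    for y in range((y0//grid+1)*grid,y0+h,grid):
        cv2.line(im,(0,(y-y0)*s),(5,(y-y0)*s),(0,0,255),1); cv2.putText(im,str(y),(6,(y-y0)*s+4),0,.35,(0,0,255))
    cv2.imwrite("pics/"+name+".png",im)
E
python3 - <<'E'
from h import *
import pickle
fs=grab_frame("side"); ft=grab_frame("top"); pickle.dump((fs,ft),open("f0.pkl","wb"))
crop(ft,"t_case",(300,200),133,100); crop(ft,"t_lid",(160,220),100,75)
crop(fs,"s_case",(258,175),133,100); crop(fs,"s_lid",(250,265),100,75)
E
```

```text
(no output)
```

View pics/t_case.png

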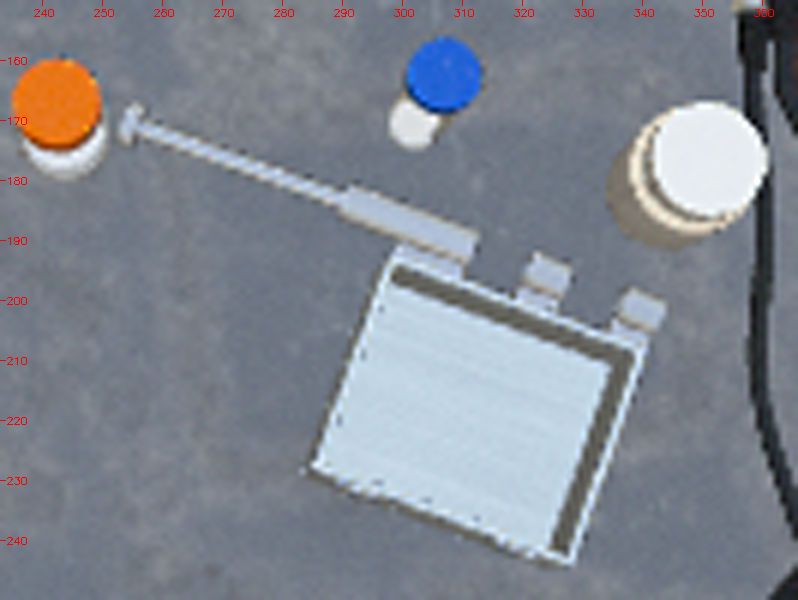

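View pics/t_lid.png

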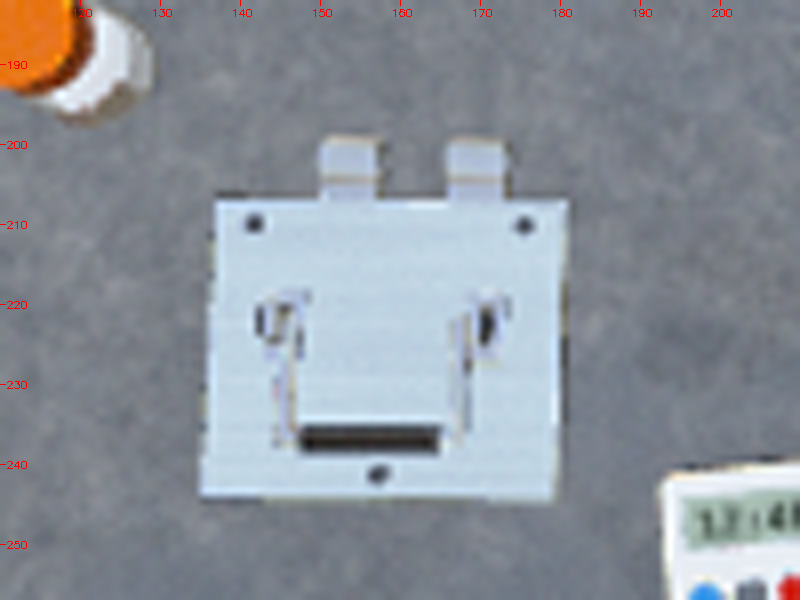

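View pics/s_case.png

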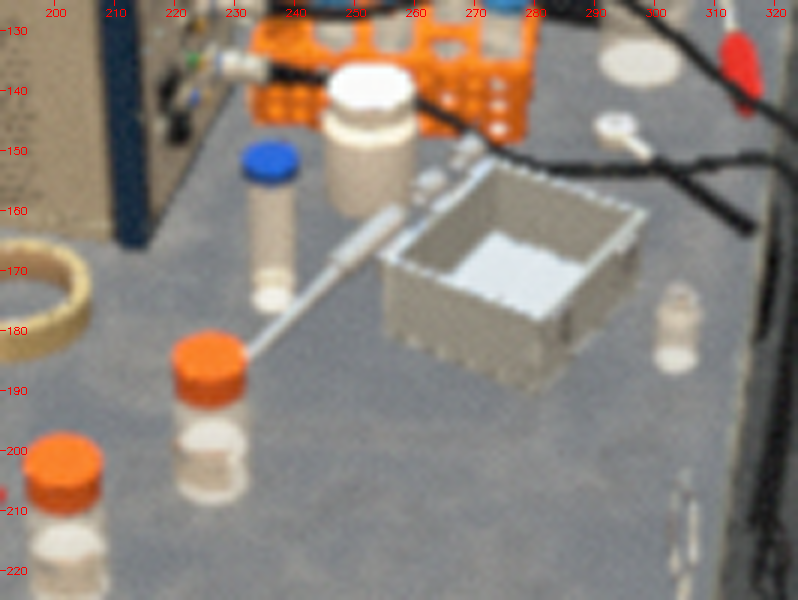

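View pics/s_lid.png

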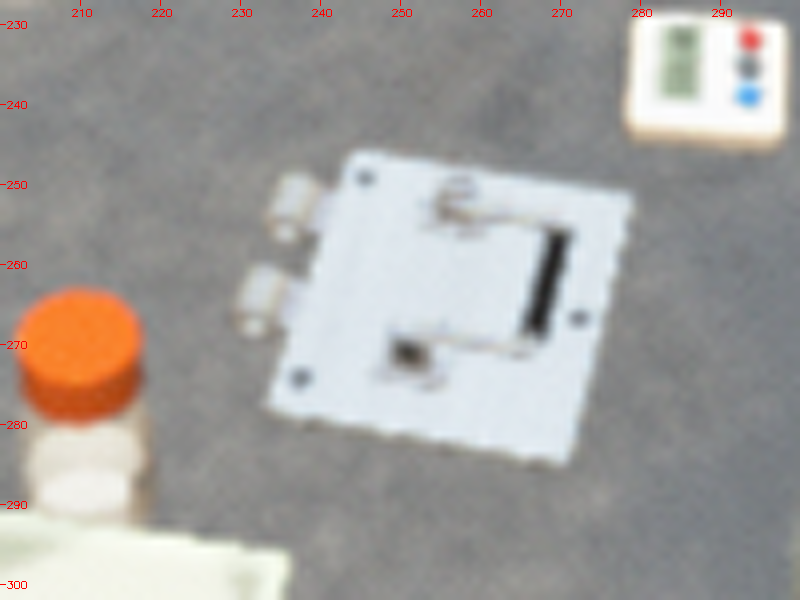

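```bash
cat > fit.py <<'E'
from h import *
import pickle
from scipy.optimize import least_squares
fs,ft=pickle.load(open("f0.pkl","rb"))
def R(y): return np.array([[np.cos(y),-np.sin(y),0],[np.sin(y),np.cos(y),0],[0,0,1]])
def W(p,L,z=0): return np.asarray(L)/1000.@R(p[2]).T+[p[0],p[1],z]
def px(d,x0,y0,s): return (np.array(d,float)+.5)/s-.5+[x0,y0]
def fit(L,t,s,z,init):
    for sel in ("both","top","side"):
        def r(p):
            a=[]
            if sel!="side": a.append((proj(ft,W(p,L,z))-t)[~np.isnan(t[:,0])].ravel())
            if sel!="top": a.append((proj(fs,W(p,L,z))-s)[~np.isnan(s[:,0])].ravel())
            return np.concatenate(a)
        o=least_squares(r,init,loss="soft_l1",f_scale=.5); print(sel,o.x.round(4),r(o.x).round(1))
        if sel=="both": best=o.x
    return best
n=[np.nan]*2
L=[[55,65,60],[55,-65,60],[-55,65,60],[-55,-65,60],[70,62,63],[70,-8,63],[70,-55,63]]
t=px([[393,258],[648,345],[312,468],[573,563],[410,223],[547,278],[642,312]],233,150,6)
s=px([[383,257],[490,163],[540,318],[645,213],n,n,n],191,125,6)
case=fit(L,t,s,0,[.55,-.05,-.3])
L=[[55,65,6],[55,-65,6],[-55,65,6],[-55,-65,6],[70,15.5,3],[70,-31.5,3],[-33.6,0,21],[-33.6,25,21],[-33.6,-25,21]]
t=px([[215,200],[568,200],[202,496],[555,498],[350,160],[475,160],[370,439],[299,439],[439,439]],110,182,8)
s=px([[266,405],[354,151],[568,463],[632,195],[262,300],[296,205],[547,283],[536,330],[558,235]],200,227,8)
lid=fit(L,t,s,.009,[.5,.3,0])
np.savez("pose.npz",case=case,lid=lid)
E
python3 fit.py
```

```text
both [ 0.4713 -0.1431 -0.3846] [-0.3 -1.1  0.2  0.4  0.  -0.2  0.1  0.5 -0.2  0.1  0.1 -0.5 -0.1 -0.4
  0.1  0.2  0.6 -0.9  0.2  0.1  0.2 -0.2]
top [ 0.4709 -0.1432 -0.3848] [-0.3 -1.   0.3  0.5  0.1 -0.   0.1  0.6 -0.2  0.2  0.1 -0.4 -0.1 -0.2]
side [ 0.4721 -0.1423 -0.3791] [-0.2  0.4  0.3 -0.8  0.   0.2 -0.1 -0.1]
both [ 0.4625  0.307  -0.029 ] [ 0.2 -0.2 -0.1  0.1 -0.1  0.2  0.2  0.2  0.5  0.   0.6  0.2  0.1 -0.1
  0.4 -0.2  0.2 -0.   0.   0.5 -0.3 -0.2  0.2 -0.1  0.2  0.  -0.1  0.5
 -0.4  0.8 -0.1  0.4 -0.4  1.   0.2  0.1]
top [ 0.4625  0.3076 -0.0235] [-0.1 -0.1 -0.4 -0.  -0.2  0.3  0.1  0.1  0.1  0.1  0.3  0.1 -0.  -0.1
  0.2 -0.1  0.  -0.1]
side [ 0.4625  0.3057 -0.0364] [-0.  -0.  -0.  -0.6  0.1 -0.4  0.4 -0.1 -0.   0.  -0.2  0.4 -0.   0.1
 -0.4  0.7  0.3 -0.1]
```

```bash
python3 - <<'E'
from fit import *
# bottle cap top centre: top disp (57,103); side disp(210,355)
ct=px([57,103],233,150,6); cs=px([210,355],191,125,6)
X=tri([ft,fs],[ct,cs]); print("bottle cap top",X, back(ft,ct,.097),back(fs,cs,.097))
def loc(P): return (P-[case[0],case[1],0])@R(case[2])*1000
print("in case",loc(X))
h=px([132,123],233,150,6); H=back(ft,h,.060); print("head",H,loc(H))
for nm,uv,z in [("tube",px([445,75],233,150,6),.111),("tub",px([712,160],233,150,6),.088)]:
    P=back(ft,uv,z); print(nm,P,loc(P))
for nm,uv,z in [("timer",np.array([318,391])/1.5625,.021),("oth bottle",np.array([322,233])/1.5625,.097),("lbottle",np.array([176,290])/1.5625,.097),("cap",np.array([245,251])/1.5625,.014),("vial",np.array([472,397])/1.5625,.054),("wire",np.array([400,410])/1.5625,0)]:
    P=back(ft,uv,z); print(nm,P.round(3),loc(P).round(0), np.hypot(*P[:2]).round(3))
print("grip",W(lid,[[-33.6,0,21],[8.4,0,63]],.009), W(case,[[8.4,0,63],[70,95,3]],.06), "axes",R(case[2]).T[:2])
E
```

```text
both [ 0.4713 -0.1431 -0.3846] [-0.3 -1.1  0.2  0.4  0.  -0.2  0.1  0.5 -0.2  0.1  0.1 -0.5 -0.1 -0.4
  0.1  0.2  0.6 -0.9  0.2  0.1  0.2 -0.2]
top [ 0.4709 -0.1432 -0.3848] [-0.3 -1.   0.3  0.5  0.1 -0.   0.1  0.6 -0.2  0.2  0.1 -0.4 -0.1 -0.2]
side [ 0.4721 -0.1423 -0.3791] [-0.2  0.4  0.3 -0.8  0.   0.2 -0.1 -0.1]
both [ 0.4625  0.307  -0.029 ] [ 0.2 -0.2 -0.1  0.1 -0.1  0.2  0.2  0.2  0.5  0.   0.6  0.2  0.1 -0.1
  0.4 -0.2  0.2 -0.   0.   0.5 -0.3 -0.2  0.2 -0.1  0.2  0.  -0.1  0.5
 -0.4  0.8 -0.1  0.4 -0.4  1.   0.2  0.1]
top [ 0.4625  0.3076 -0.0235] [-0.1 -0.1 -0.4 -0.  -0.2  0.3  0.1  0.1  0.1  0.1  0.3  0.1 -0.  -0.1
  0.2 -0.1  0.  -0.1]
side [ 0.4625  0.3057 -0.0364] [-0.  -0.  -0.  -0.6  0.1 -0.4  0.4 -0.1 -0.   0.  -0.2  0.4 -0.   0.1
 -0.4  0.7  0.3 -0.1]
bottle cap top [0.61422726 0.05397592 0.09690618] [0.6138791  0.05395566 0.097     ] [0.61452041 0.05406246 0.097     ]
in case [ 58.53602889 236.31264488  96.90618373]
head [0.61177804 0.01871259 0.06      ] [ 69.49556754 202.70625533  60.        ]
tube [ 0.61997795 -0.12476304  0.111     ] [130.92470786  72.78721745 111.        ]
tub [ 0.58212626 -0.25139196  0.088     ] [143.34565933 -58.79300541  88.        ]
timer [0.386 0.172 0.021] [-197.  260.   21.] 0.423
oth bottle [0.667 0.154 0.097] [ 70. 349.  97.] 0.684
lbottle [0.568 0.413 0.097] [-119.  552.   97.] 0.703
cap [0.657 0.313 0.014] [  1. 492.  14.] 0.728
vial [ 0.369 -0.109  0.054] [-107.   -7.   54.] 0.385
wire [0.348 0.02  0.   ] [-176.  105.    0.] 0.348
grip [[0.42888094 0.30793983 0.03      ]
 [0.47086333 0.30672377 0.072     ]] [[ 0.47909529 -0.14626553  0.123     ]
 [ 0.57183714 -0.08131549  0.063     ]] axes [[ 0.92695479 -0.37517306  0.        ]
 [ 0.37517306  0.92695479  0.        ]]
```

```bash
python3 -m jog '[[[0.0212,0.0579,0,0,0,0.0696,1],[0.0212,0.0579,0,0,0,0.0696,1],[0.0212,0.0579,0,0,0,0.0696,1],[0.0212,0.0579,0,0,0,0.0696,1],[0.0212,0.0579,0,0,0,0.0696,1],[0.0212,0.0579,0,0,0,0.0696,1],[0.0212,0.0579,0,0,0,0.0696,1],[0.0212,0.0579,0,0,0,0.0696,1],[-0.0026,0.0572,0,0,0,0.0696,1],[-0.0026,0.0572,0,0,0,0.0696,1],[-0.0026,0.0572,0,0,0,0.0696,1],[-0.0026,0.0572,0,0,0,0.0696,1],[-0.0026,0.0572,0,0,0,0.0696,1],[-0.0026,0.0572,0,0,0,0.0696,1],[-0.0026,0.0572,0,0,0,0.0696,1],[-0.0026,0.0572,0,0,0,0.0696,1],[0,0,0,0,0,0,0.5]]]' 15
```

```text
t: 2.33
eef_pos: [0.4291, 0.3101, 0.2508]
ee_rot: [-3.141, -0.0, 3.117]
force: [-1.0, -0.8, -0.8]
width: 0.0821
```

```bash
python3 -m jog '[[[0,-0.002,-0.05,0,0,0,0.4],[0,0,-0.05,0,0,0,0.4],[0,0,-0.04,0,0,0,0.4],[0,0,-0.03,0,0,0,0.4],[0,0,0,0,0,0,0.4],[0,0,0,0,0,0,0.4]]]'; python3 - <<'E'
from h import *
print(monitor.get_state()["force"])
f=grab_frame("top"); g=grab_frame("side"); crop(f,"t1",(160,222),100); crop(g,"s1",(255,255),100)
E
```

```text
t: 3.08
eef_pos: [0.43, 0.3051, 0.0827]
ee_rot: [3.141, 0.001, 3.113]
force: [0.7, -0.0, 0.3]
width: 0.0354
[ 0.73923236 -0.03979127  0.30475879]
```

View pics/t1.png

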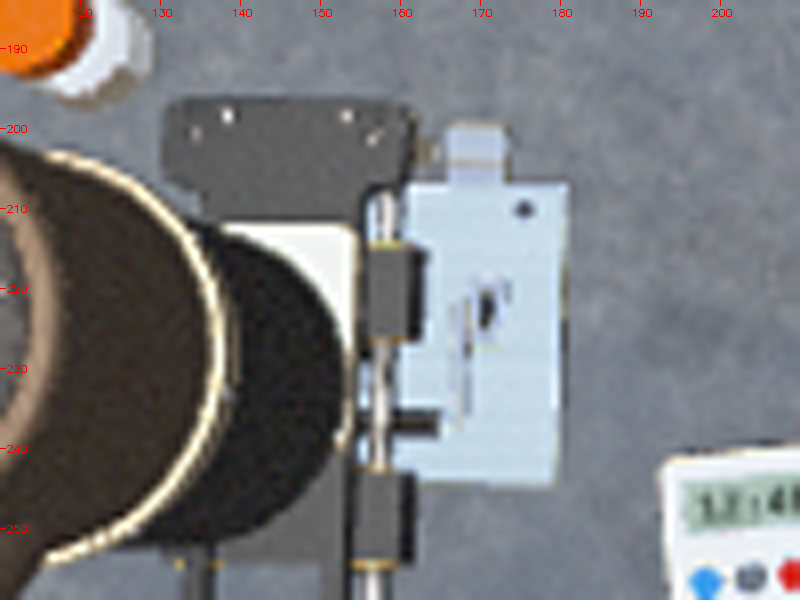

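View pics/s1.png

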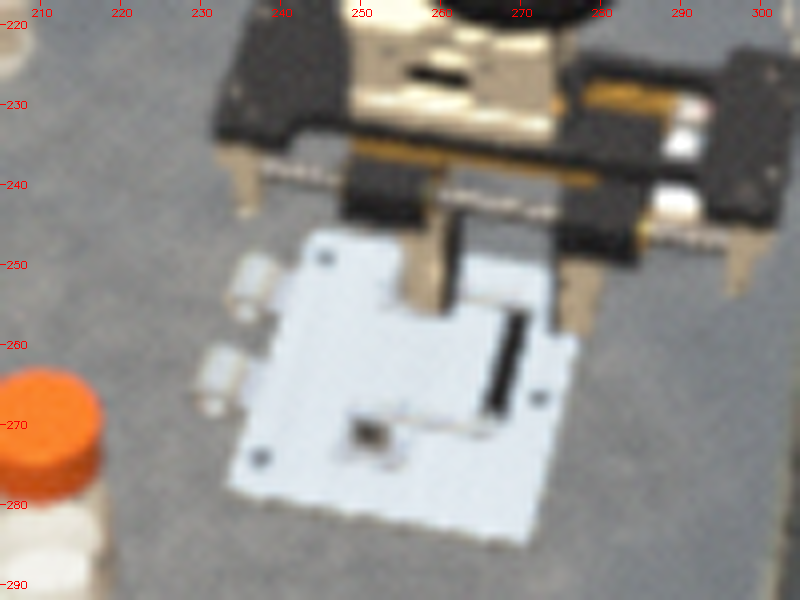

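```bash
python3 -m jog '[[[-0.001,0.003,-0.02,0,0,0,0.4],[0,0,-0.015,0,0,0,0.4],[0,0,-0.003,0,0,0,0.4],[0,0,0,0,0,0,0.4],[0,0,0,0,0,0,0],[0,0,0,0,0,0,0],[0,0,0,0,0,0,0],[0,0,0,0,0,0,0],[0,0,0,0,0,0,0]]]' 15
```

```text
t: 4.3
eef_pos: [0.4285, 0.308, 0.0437]
ee_rot: [3.141, 0.0, 3.113]
force: [0.1, -0.1, 2.3]
width: 0.009
```

```bash
python3 -m jog '[[[0.0008,0,0.0083,0,0,0,0],[0.0025,0,0.008,0,0,0,0],[0.004,-0.0001,0.0074,0,0,0,0],[0.0054,-0.0002,0.0064,0,0,0,0],[0.0066,-0.0002,0.0052,0,0,0,0],[0.0075,-0.0002,0.0038,0,0,0,0],[0.0081,-0.0003,0.0022,0,0,0,0],[0.007,-0.0002,0.0005,0,0,0,0],[0,0,0,0,0,0,0],[0,0,0,0,0,0,0],[0,0,0,0,0,0,0]]]'; python3 - <<'E'
from h import *
print(monitor.get_state()["force"])
g=grab_frame("side"); crop(g,"s2",(255,255),100)
E
```

```text
t: 5.68
eef_pos: [0.4707, 0.3068, 0.0856]
ee_rot: [3.141, 0.001, 3.113]
force: [0.0, -1.5, 5.8]
width: 0.0095
[ 0.00815054 -1.53051893  5.82223752]
```

View pics/s2.png

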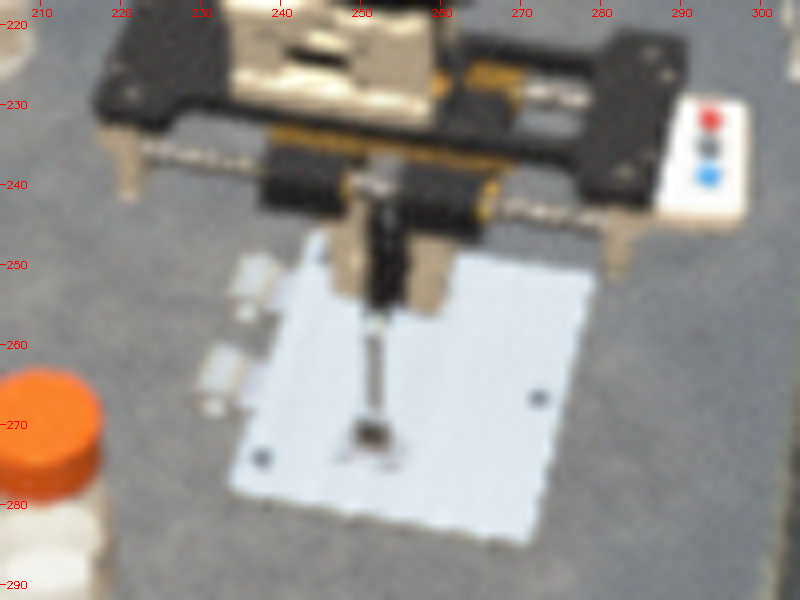

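```bash
python3 -m jog '[[[0,0,0.005,0,0,0,0],[0,0,0.012,0,0,0,0],[0,0,0.02,0,0,0,0],[0,0,0.025,0,0,0,0],[0,0,0.025,0,0,0,0],[0,0,0.02,0,0,0,0],[0,0,0.01,0,0,0,0],[0,0,0.003,0,0,0,0],[0,0,0,0,0,0,0],[0,0,0,0,0,0,0]]]' 25;  python3 - <<'E'
from h import *
print(monitor.get_state()["force"])
g=grab_frame("side"); crop(g,"s3",(255,245),133,100)
E
```

```text
t: 6.98
eef_pos: [0.47, 0.3064, 0.2045]
ee_rot: [-3.14, -0.001, 3.113]
force: [-0.9, -0.3, -3.3]
width: 0.0089
[-0.8824957  -0.30224511 -3.26502298]
```

View pics/s3.png

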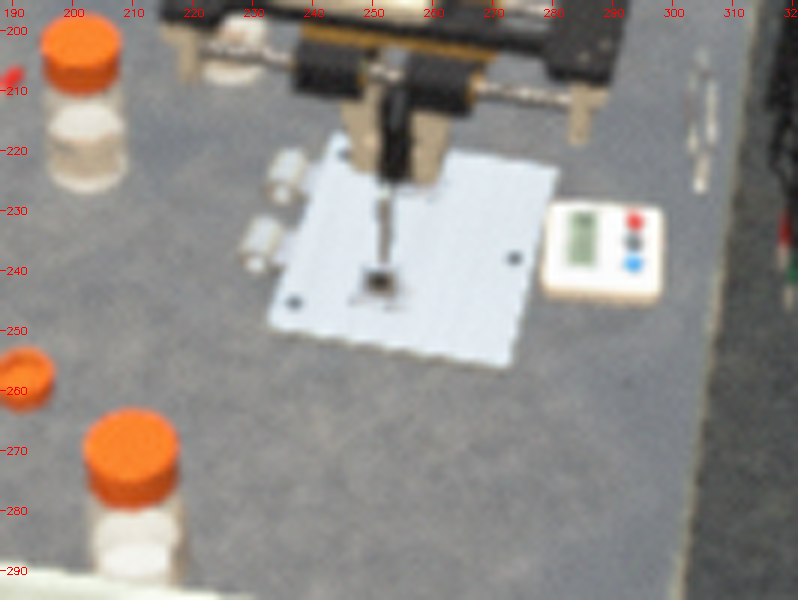

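```bash
python3 -m jog '[[[0.0005,-0.008,0,0,0,-0.0187,0],[0.0005,-0.016,0,0,0,-0.0187,0],[0.0005,-0.024,0,0,0,-0.0187,0],[0.0005,-0.0274,0,0,0,-0.0187,0],[0.0005,-0.0274,0,0,0,-0.0187,0],[0.0005,-0.0274,0,0,0,-0.0187,0],[0.0005,-0.0274,0,0,0,-0.0187,0],[0.0005,-0.0274,0,0,0,-0.0187,0],[0.0005,-0.0274,0,0,0,-0.0187,0],[0.0005,-0.0274,0,0,0,-0.0187,0],[0.0005,-0.0274,0,0,0,-0.0187,0],[0.0005,-0.0274,0,0,0,-0.0187,0],[0.0005,-0.0274,0,0,0,-0.0187,0],[0.0005,-0.0274,0,0,0,-0.0187,0],[0.0005,-0.0274,0,0,0,-0.0187,0],[0.0005,-0.0274,0,0,0,-0.0187,0],[0.0005,-0.024,0,0,0,-0.0187,0],[0.0005,-0.016,0,0,0,-0.0187,0],[0,-0.008,0,0,0,-0.0187,0]]]';python3 -m jog '[[[0,0,0,0,0,0,0],[0,0,0,0,0,0,0],[0,0,0,0,0,0,0],[0,0,0,0,0,0,0]]]'
```

```text
t: 9.4
eef_pos: [0.4788, -0.1467, 0.2054]
ee_rot: [3.141, 0.0, 2.755]
force: [0.7, -0.2, -2.7]
width: 0.009
t: 9.9
eef_pos: [0.4794, -0.1451, 0.2054]
ee_rot: [3.142, 0.0, 2.759]
force: [1.2, 0.6, -2.7]
width: 0.0088
```

```bash
python3 -m jog '[[[0,-0.0006,-0.01,0,0,0,0],[0,0,-0.015,0,0,0,0],[0,0,-0.01,0,0,0,0],[0,0,-0.006,0,0,0,0],[0,0,-0.003,0,0,0,0],[0,0,0,0,0,0,0],[0,0,0,0,0,0,0],[0,0,0,0,0,0,0],[0,0,0,0,0,0,0],[0,0,0,0,0,0,0]]]';  python3 - <<'E'
from h import *
import pickle
print(monitor.get_state()["eef_pos"])
g=grab_frame("side");f=grab_frame("top"); pickle.dump((g,f),open("f4.pkl","wb")); crop(g,"s4",(260,170),100); crop(f,"t4",(310,210),100)
E
```

```text
t: 11.15
eef_pos: [0.4793, -0.1461, 0.1615]
ee_rot: [3.142, 0.0, 2.758]
force: [0.6, -0.3, -2.5]
width: 0.009
[ 0.47934261 -0.14609167  0.16145463]
```

View pics/s4.png

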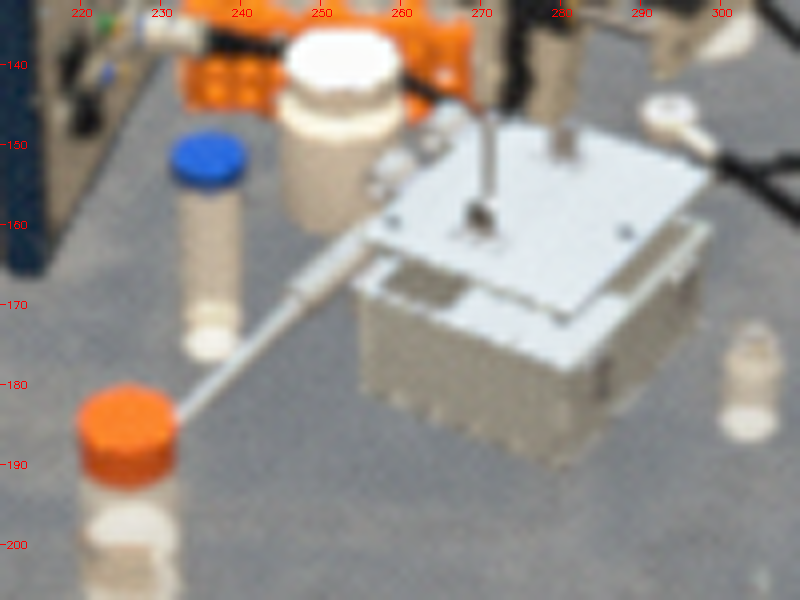

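View pics/t4.png

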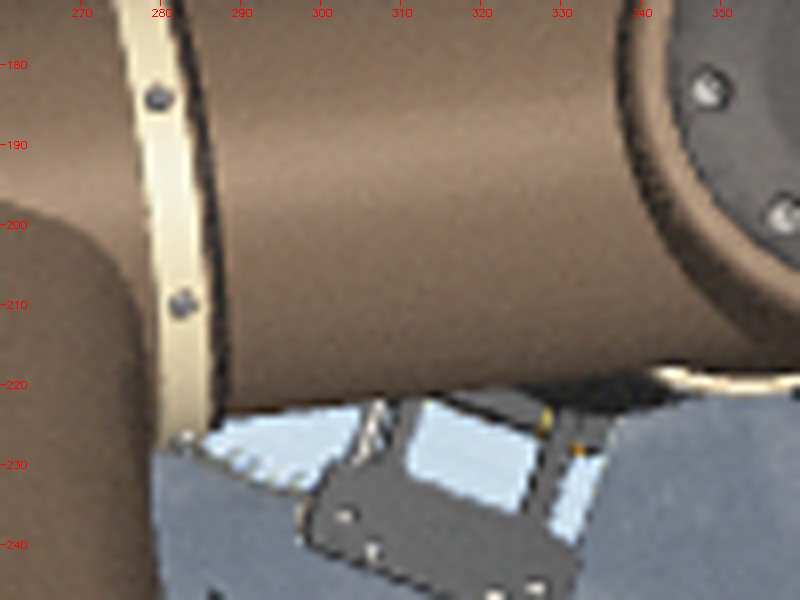

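```bash
cat > rel.py <<'E'
import sys
from fit import *
E
python3 - <<'E' | tail -6
from fit import *
L=[[55,65,0],[-55,65,0],[-55,-65,0]]
s=px([[362,238],[573,318],[718,172]],210,132,8); c=px([[357,290],[568,368],[712,225]],210,132,8)
for nm,q,z0 in(("case",c,.06),):
    o=least_squares(lambda p:(proj(fs,W(p,L,z0))-q).ravel(),case);print(nm,o.x.round(4),o.fun.round(2)); pc=o.x
o=least_squares(lambda p:(proj(fs,W(p[:3],L,p[3]))-s).ravel(),[*case,.09]);print("lid free z",o.x.round(4),o.fun.round(2))
o=least_squares(lambda p:(proj(fs,W(p[:3],L,.0909))-s).ravel(),[*case]);print("lid",o.x.round(4),o.fun.round(2))
d=o.x-pc; print(d, d[:2]@R(pc[2])[:2,:2])
E
```

```text
side [ 0.4625  0.3057 -0.0364] [-0.  -0.  -0.  -0.6  0.1 -0.4  0.4 -0.1 -0.   0.  -0.2  0.4 -0.   0.1
 -0.4  0.7  0.3 -0.1]
case [ 0.4715 -0.1434 -0.3869] [ 0.24 -0.25  0.07  0.08 -0.32  0.21]
lid free z [ 0.4691 -0.1328 -0.3825  0.0963] [-0.2  -0.17  0.27 -0.14 -0.08  0.31]
lid [ 0.4699 -0.1404 -0.3838] [-0.05 -0.17  0.23 -0.18 -0.19  0.39]
[-0.0015848   0.00300402  0.00308616] [-0.00260111  0.00218402]
```

```bash
python3 -m jog '[[[0,0,-0.007,0,0,0,0],[0,0,-0.0055,0,0,0,0],[0,0,0,0,0,0,0],[0,0,0,0,0,0,0],[0,0,0,0,0,0,0],[0,0,0,0,0,0,0]]]';  python3 - <<'E'
from h import *
import pickle
print(monitor.get_state()["eef_pos"])
g=grab_frame("side"); pickle.dump(g,open("f5.pkl","wb")); crop(g,"s5",(278,162),66,50,5)
E
```

```text
t: 12.0
eef_pos: [0.4794, -0.1461, 0.149]
ee_rot: [3.141, 0.0, 2.758]
force: [-0.7, 1.1, -2.8]
width: 0.009
[ 0.47941857 -0.14607953  0.14901559]
```

View pics/s5.png

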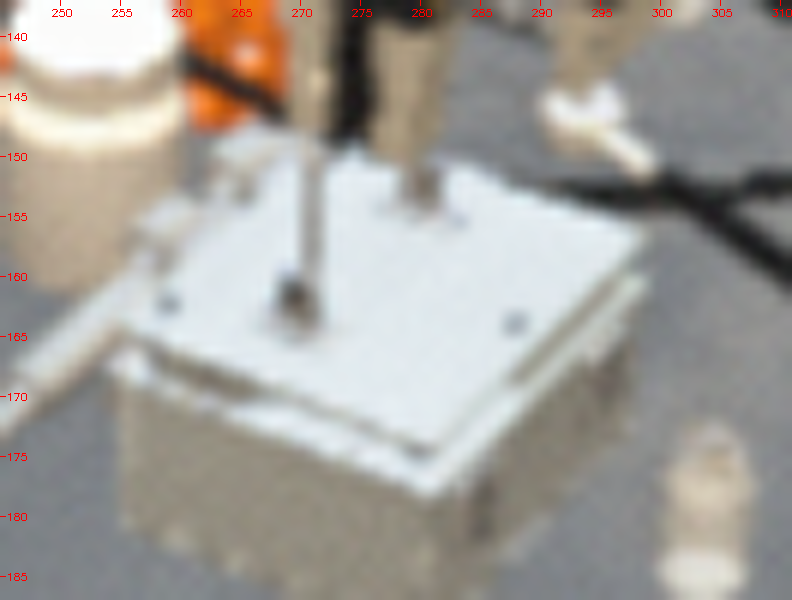

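```bash
python3 - <<'E' | tail -3
from fit import *
L=[[55,65,0],[-55,65,0],[-55,-65,0]]
a=proj(fs,W(case,L,.06)); b=proj(fs,W(case,L,.0784)); print(((b-a)*12).round(0).tolist(), ((a-[245,137]+.5)*12-.5).round(0).tolist(),((b-[245,137]+.5)*12-.5).round(0).tolist())
c=case+[.01*np.cos(case[2]),.01*np.sin(case[2]),0]; print("10mm +x",(12*(proj(fs,W(c,L,.06))-a)).mean(0))
c=case+[-.01*np.sin(case[2]),.01*np.cos(case[2]),0]; print("10mm +y",(12*(proj(fs,W(c,L,.06))-a)).mean(0))
E
```

```text
[[0.0, -50.0], [3.0, -50.0], [4.0, -49.0]] [[119.0, 373.0], [434.0, 494.0], [645.0, 280.0]] [[120.0, 324.0], [437.0, 444.0], [649.0, 231.0]]
10mm +x [-28.51771644 -10.66292984]
10mm +y [-16.84203919  16.46449787]
```

```bash
python3 - <<'E' | tail -1
from fit import *
g=pickle.load(open("f5.pkl","rb"))
x0,y0,s=245,137,12
im=cv2.resize(g["pixels"][y0:y0+50,x0:x0+66,::-1],None,fx=s,fy=s,interpolation=cv2.INTER_CUBIC)
def poly(L,z,p,col,close=True):
    q=((proj(g,W(p,L,z))-[x0,y0]+.5)*s-.5).round().astype(int); cv2.polylines(im,[q.reshape(-1,1,2)],close,col,1)
sq=np.array([[55,65,0],[55,-65,0],[-55,-65,0],[-55,65,0]])
poly(sq,.06,case,(0,0,255)); poly(sq*[51/55,61/65,0],.06,case,(0,0,255)); poly(sq,0,case,(0,0,255))
poly(sq,.0785,case,(0,160,0)); poly(sq,.0725,case,(0,160,0))
cv2.imwrite("pics/ov5.png",im)
E
```

```text
-0.4  0.7  0.3 -0.1]
```

View pics/ov5.png

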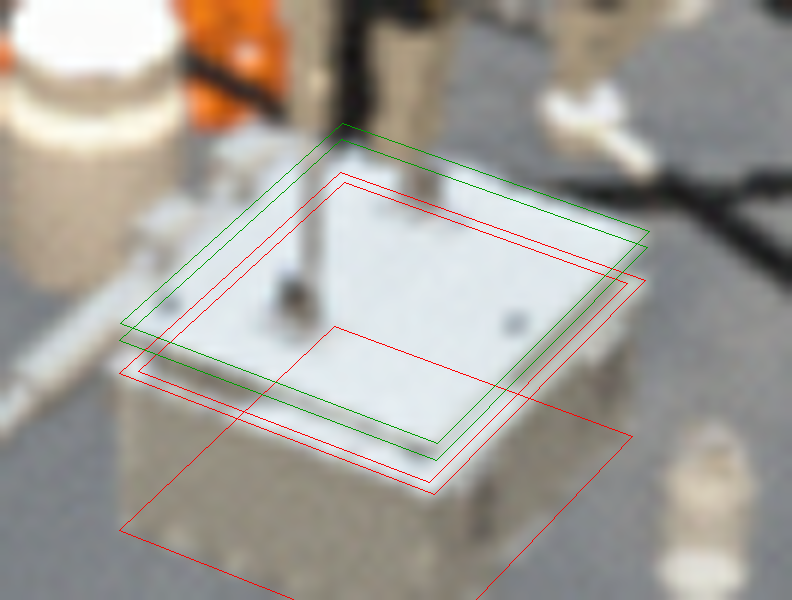

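```bash
python3 -m jog '[[[0.0002,-0.0016,0,0,0,0,0],[0,0,0,0,0,0,0],[0,0,-0.003,0,0,0,0],[0,0,-0.003,0,0,0,0],[0,0,-0.002,0,0,0,0],[0,0,0,0,0,0,0],[0,0,0,0,0,0,0],[0,0,0,0,0,0,0]]]';  python3 - <<'E' |tail -1
from fit import *
print(monitor.get_state()["eef_pos"],monitor.get_state()["force"])
g=grab_frame("side"); pickle.dump(g,open("f6.pkl","wb")); crop(g,"s6",(278,162),66,50,5)
E
```

```text
t: 13.05
eef_pos: [0.4796, -0.1477, 0.141]
ee_rot: [3.142, 0.0, 2.758]
force: [-1.2, 0.3, -2.6]
width: 0.0095
[ 0.47959607 -0.14766949  0.14096022] [-1.17999003  0.2636919  -2.60456545]
```

View pics/s6.png

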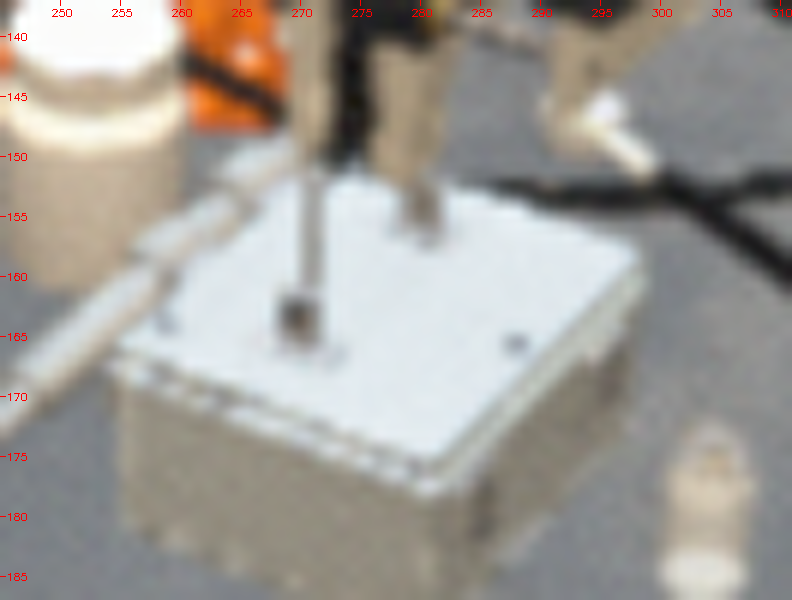

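```bash
python3 -m jog '[[[0,0,-0.002,0,0,0,0],[0,0,-0.001,0,0,0,0],[0,0,-0.001,0,0,0,0],[0,0,0,0,0,0,0],[0,0,0,0,0,0,0],[0,0,0,0,0,0,0]]]';  python3 - <<'E' |tail -1
from fit import *
print(monitor.get_state()["eef_pos"],monitor.get_state()["force"])
g=grab_frame("side"); pickle.dump(g,open("f6.pkl","wb")); crop(g,"s7",(278,162),66,50,5)
E
```

```text
t: 13.85
eef_pos: [0.4796, -0.1477, 0.137]
ee_rot: [3.142, 0.0, 2.758]
force: [-0.2, -0.1, 0.2]
width: 0.0092
[ 0.47962012 -0.147701    0.13697928] [-0.15586605 -0.11810144  0.15612768]
```

View pics/s7.png

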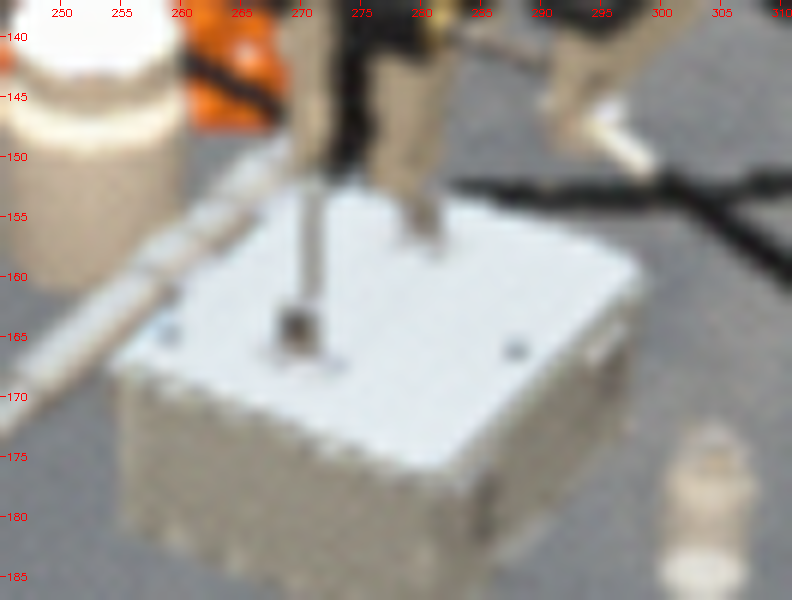

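```bash
python3 -m jog '[[[0.0023,-0.0009,-0.0003,0,0,0,0],[0.0023,-0.0009,-0.0003,0,0,0,0],[0,0,0,0,0,0,0],[0,0,0,0,0,0,0.3],[0,0,0,0,0,0,0.4],[0,0,0,0,0,0,0.4],[0,0,0,0,0,0,0.4]]]'; python3 -m jog '[[[0,0,0.01,0,0,0,0.4],[0,0,0.03,0,0,0,0.4],[0,0,0.04,0,0,0,0.4],[0,0,0.02,0,0,0,0.5],[0,0,0,0,0,0,0.5]]]';  python3 - <<'E' |tail -1
from fit import *
g=grab_frame("side"); crop(g,"s8",(265,162),100)
E
```

```text
t: 14.78
eef_pos: [0.484, -0.1494, 0.1362]
ee_rot: [-3.142, -0.0, 2.758]
force: [0.1, -0.1, -0.5]
width: 0.0345
t: 15.4
eef_pos: [0.4851, -0.1495, 0.2387]
ee_rot: [3.14, 0.004, 2.758]
force: [-0.2, 0.5, 0.3]
width: 0.0431
 -0.4  0.7  0.3 -0.1]
```

View pics/s8.png

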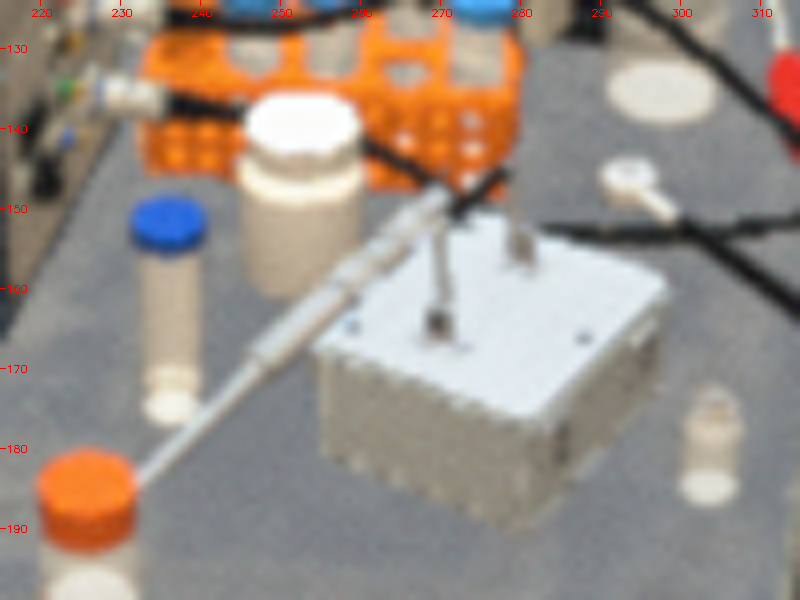

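```bash
python3 -m jog '[[[0.0258,0.0407,0,0,0,0,1],[0.0258,0.0407,0,0,0,0,1],[0.0258,0.0407,0,0,0,0,1],[0.0258,0.0407,0,0,0,0,1],[0.0258,0.0407,0,0,0,0,1],[0,0,-0.04,0,0,0,1],[0,0,-0.04,0,0,0,1],[0,0,-0.02,0,0,0,1],[0,0,0,0,0,0,1],[0,0,0,0,0,0,1]]]';  python3 - <<'E' |tail -1
from fit import *
print(monitor.get_state()["eef_pos"])
g=grab_frame("side"); crop(g,"s9",(230,175),100)
E
```

```text
t: 16.7
eef_pos: [0.6135, 0.054, 0.1368]
ee_rot: [3.142, 0.0, 2.758]
force: [0.1, 0.3, 0.4]
width: 0.0877
[0.61348537 0.05404865 0.13678106]
```

View pics/s9.png

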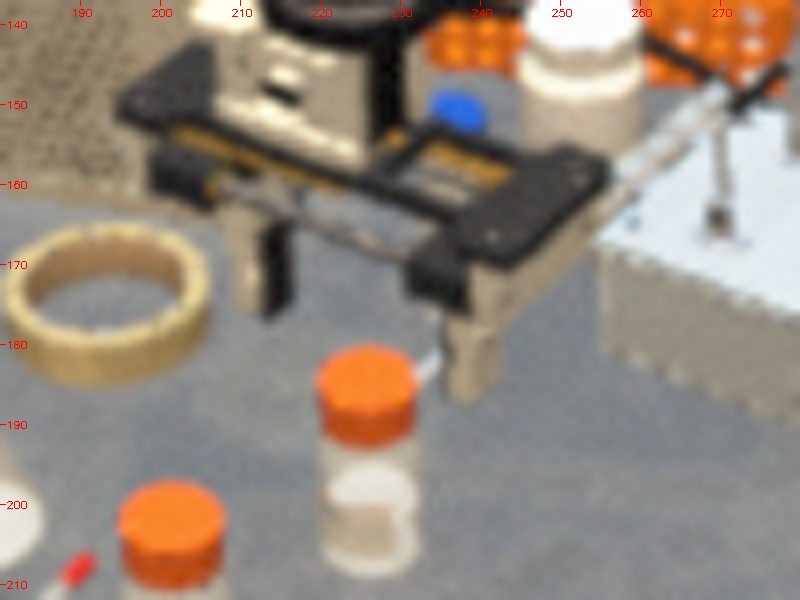

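```bash
python3 -m jog '[[[0.0005,0,-0.02,0,0,0,1],[0,0,-0.018,0,0,0,1],[0,0,0,0,0,0,1],[0,0,0,0,0,0,0.4],[0,0,0,0,0,0,0.4],[0,0,0,0,0,0,0.2],[0,0,0,0,0,0,0.2],[0,0,0,0,0,0,0.2],[0,0,0,0,0,0,0.2]]]' 20
```

```text
t: 17.88
eef_pos: [0.6137, 0.054, 0.0983]
ee_rot: [3.142, 0.0, 2.758]
force: [-0.6, -0.4, 0.9]
width: 0.0401
```

```bash
python3 -m jog '[[[0,0,0.01,0,0,0,0.2],[0,0,0.02,0,0,0,0.2],[-0.008,0.016,0,0,0,0,0.2],[-0.0145,0.029,0,0,0,0,0.2],[-0.0195,0.038,0,0,0,0,0.2],[-0.0195,0.038,0,0,0,0,0.2],[-0.0145,0.029,0,0,0,0,0.2],[-0.008,0.016,0,0,0,0,0.2],[0,0,0,0,0,0,0.2],[0,0,0,0,0,0,0.2],[0,0,-0.012,0,0,0,0.2],[0,0,-0.01,0,0,0,0.2],[0,0,-0.005,0,0,0,0.2],[0,0,-0.002,0,0,0,0.2],[0,0,0,0,0,0,0.2]]]'
```

```text
t: 19.75
eef_pos: [0.5297, 0.22, 0.0991]
ee_rot: [-3.141, -0.0, 2.758]
force: [-1.0, -0.2, -1.1]
width: 0.0402
```

```bash
python3 -m jog '[[[0,0,-0.001,0,0,0,0.2],[0,0,0,0,0,0,0.2],[0,0,0,0,0,0,0.6],[0,0,0,0,0,0,0.9],[0,0,0,0,0,0,1],[0,0,0,0,0,0,1],[0,0,0.02,0,0,0,1],[0,0,0.04,0,0,0,1],[0,0,0.04,0,0,0,1],[0.0,0.05,0.01,0,0,0,0.5],[0,0.06,0,0,0,0,0],[0,0,0,0,0,0,0],[0,0,0,0,0,0,0]]]';  python3 - <<'E' |tail -1
from fit import *
print(monitor.get_state()["eef_pos"])
g=grab_frame("side"); f=grab_frame("top"); pickle.dump((g,f),open("f10.pkl","wb")); crop(g,"s10",(240,185),133,100); crop(f,"t10",(300,200),133,100)
cv2.imwrite("pics/tf10.png",f["pixels"][:,:,::-1])
E
```

```text
t: 21.38
eef_pos: [0.5292, 0.33, 0.2078]
ee_rot: [-3.141, -0.0, 2.759]
force: [-0.9, -0.5, -0.2]
width: 0.0533
[0.52924216 0.33004507 0.20775596]
```

View pics/s10.png

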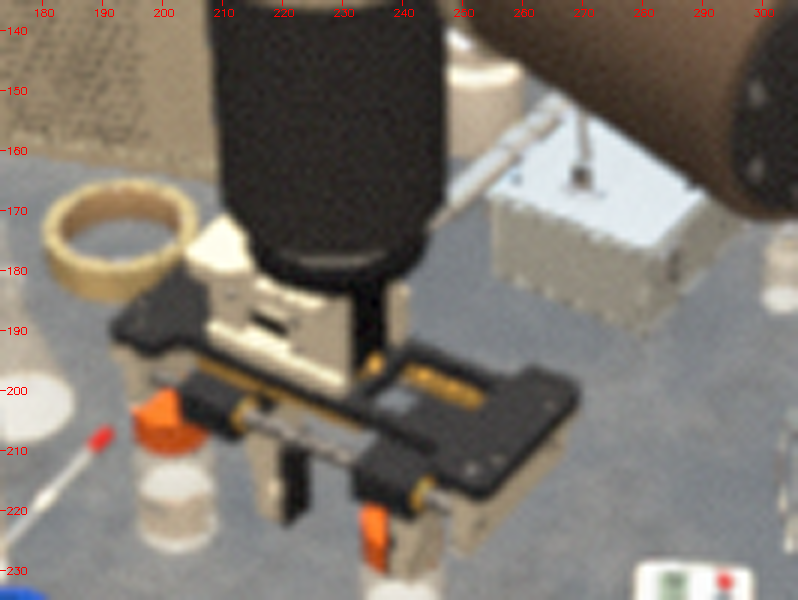

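View pics/t10.png

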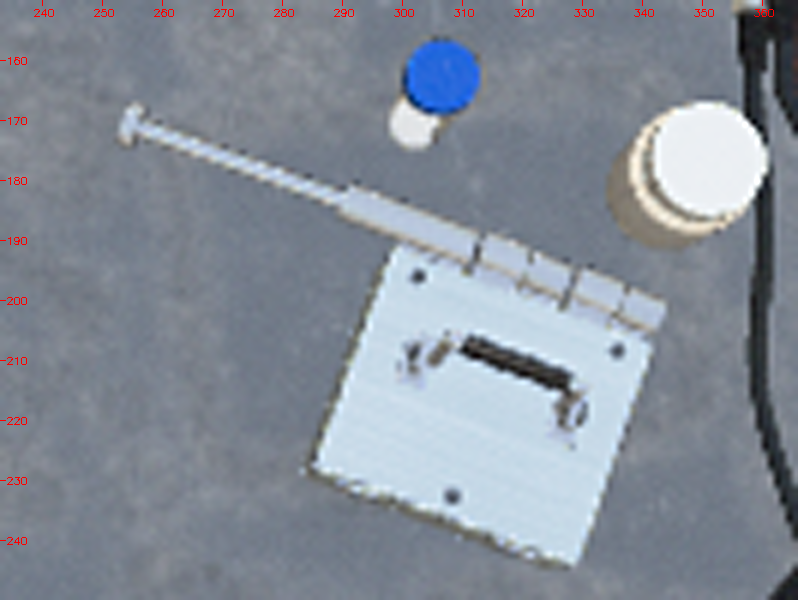

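View pics/tf10.png

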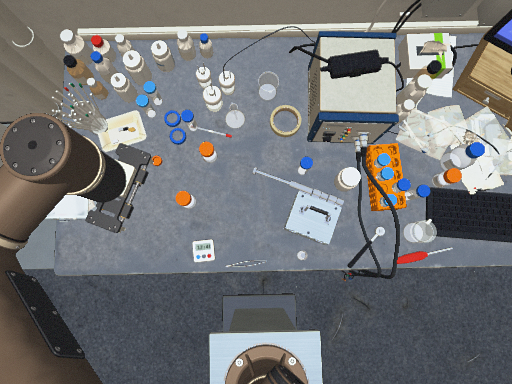

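```bash
python3 - <<'E' | tail -4
from fit import *
for yo in(-.03,0,.03):
  for z in (.08,.1,.12,.14):
    print(yo,z,[ (proj(fs,[.43+d,.305+yo,z])[0]).round(1).tolist() for d in(-.09,.09)],end=' ')
  print()
E
python3 - <<'E'
from h import *
g=grab_frame("side"); crop(g,"s11",(225,205),80,60,5)
E
```

```text
-0.4  0.7  0.3 -0.1]
-0.03 0.08 [[300.8, 246.5], [239.3, 238.0]] -0.03 0.1 [[301.3, 241.6], [239.2, 233.1]] -0.03 0.12 [[301.8, 236.6], [239.1, 228.1]] -0.03 0.14 [[302.3, 231.5], [239.0, 223.0]] 
0 0.08 [[299.6, 254.2], [237.1, 245.3]] 0 0.1 [[300.1, 249.2], [237.0, 240.4]] 0 0.12 [[300.6, 244.2], [236.8, 235.4]] 0 0.14 [[301.2, 239.1], [236.7, 230.3]] 
0.03 0.08 [[298.5, 262.1], [234.8, 253.0]] 0.03 0.1 [[299.0, 257.2], [234.6, 248.0]] 0.03 0.12 [[299.5, 252.1], [234.4, 243.0]] 0.03 0.14 [[300.0, 247.0], [234.3, 237.9]]
```

View pics/s11.png

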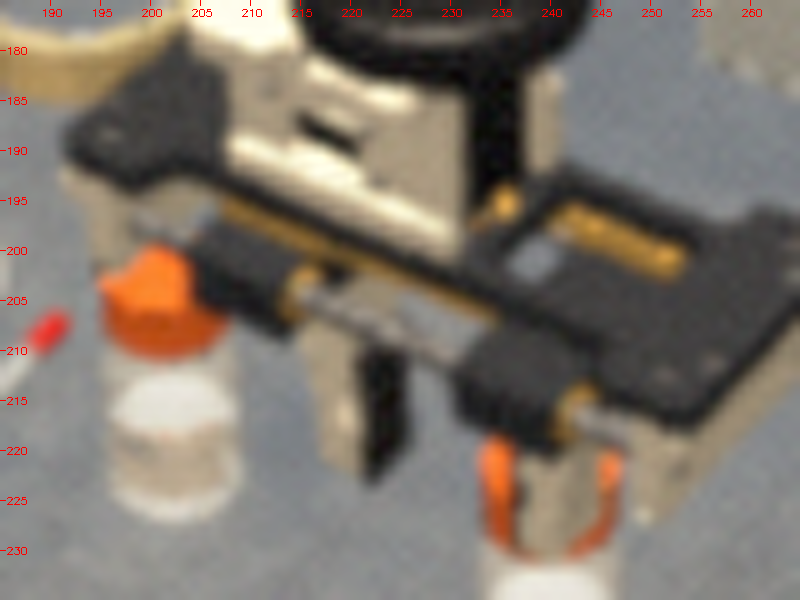

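```bash
python3 -m jog '[[[0.011,-0.0293,0,0,0,0.1745,0],[0.011,-0.0293,0,0,0,0.1745,0],[0.011,-0.0293,0,0,0,0.1745,0],[0.011,-0.0293,0,0,0,0.1745,0],[0.011,-0.0293,0,0,0,0.1745,0],[0.011,-0.0293,0,0,0,0.1745,0],[0.011,-0.0293,0,0,0,0.1745,0],[0.011,-0.0293,0,0,0,0.1745,0],[0.011,-0.0293,0,0,0,0.1745,0],[0,0,-0.04,0,0,0,0],[0,0,-0.04,0,0,0,0],[0,0,0,0,0,0,0],[0,0,0,0,0,0,0]]]' ;  python3 - <<'E' |tail -1
from fit import *
print(monitor.get_state()["eef_pos"])
g=grab_frame("side"); crop(g,"s12",(240,170),100)
E
```

```text
t: 23.15
eef_pos: [0.6295, 0.0661, 0.1299]
ee_rot: [-3.14, 0.001, -1.955]
force: [0.2, 0.3, 0.9]
width: 0.0005
[0.6294712  0.06606432 0.1299017 ]
```

View pics/s12.png

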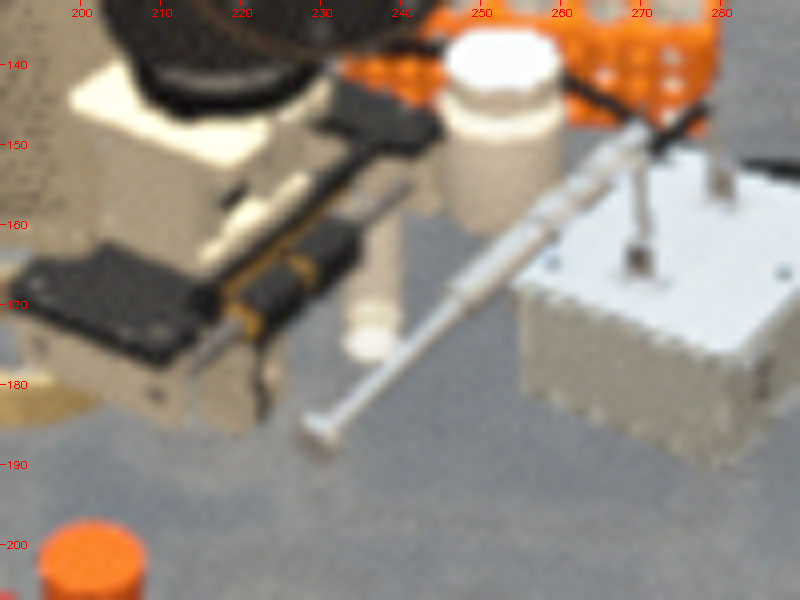

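```bash
python3 - <<'E' | tail -3
from fit import *
def loc(P): return (P-[case[0],case[1],0])@R(case[2])*1000
X=tri([ft,fs],[px([131,124],233,150,6),px([320,437],190,132,8)]); print(X,loc(X))
print(loc(np.array(monitor.get_state()["eef_pos"])))
print(monitor.get_state()["t"])
E
```

```text
[0.61085478 0.01918529 0.06010598] [ 68.46240424 202.79804228  60.10597803]
[ 68.32474465 253.62046585 130.36601961]
23.2
```

```bash
python3 -m jog '[[[0,0,-0.03,0,0,0,0],[0,0,-0.025,0,0,0,0],[0,0,0,0,0,0,0],[-0.0037,-0.0093,0,0,0,0,0],[-0.0037,-0.0093,0,0,0,0,0],[-0.00225,-0.00556,0,0,0,0,0],[-0.00225,-0.00556,0,0,0,0,0],[-0.00225,-0.00556,0,0,0,0,0],[-0.00225,-0.00556,0,0,0,0,0],[-0.00225,-0.00556,0,0,0,0,0],[0,0,0,0,0,0,0]]]' ;  python3 - <<'E' |tail -2
from fit import *
def loc(P): return (P-[case[0],case[1],0])@R(case[2])*1000
print(loc(np.array(monitor.get_state()["eef_pos"])),monitor.get_state()["force"])
g=grab_frame("side"); crop(g,"s13",(250,170),100)
E
```

```text
t: 24.58
eef_pos: [0.612, 0.021, 0.0746]
ee_rot: [-3.138, 0.003, -1.954]
force: [2.5, 6.1, 3.5]
width: 0.0006
 -0.4  0.7  0.3 -0.1]
[ 68.87578027 204.92396235  74.56527704] [2.47344396 6.06893664 3.48256739]
```

View pics/s13.png

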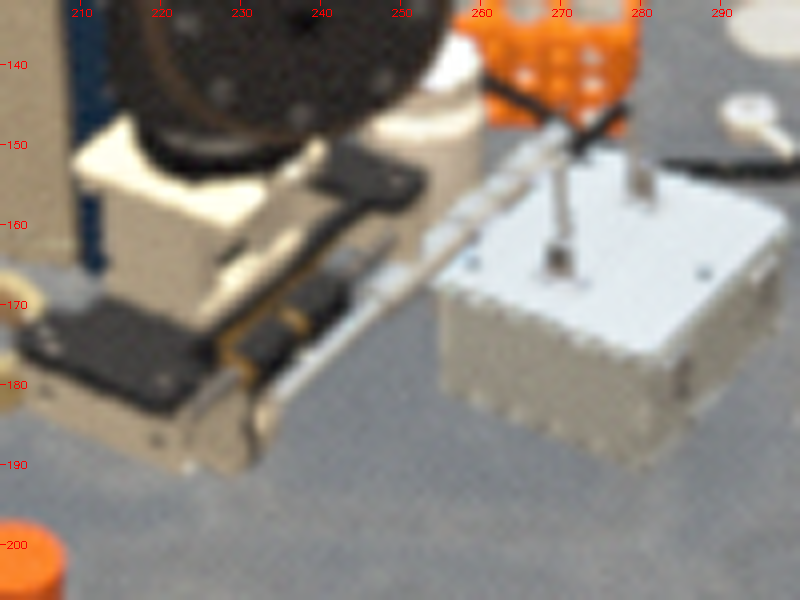

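```bash
python3 -m jog '[[[-0.0015,-0.0037,0,0,0,0,0],[-0.0015,-0.0037,0,0,0,0,0],[-0.0015,-0.0037,0,0,0,0,0],[-0.0015,-0.0037,0,0,0,0,0],[0,0,0,0,0,0,0]]]' ;  python3 - <<'E' |tail -2
from fit import *
def loc(P): return (P-[case[0],case[1],0])@R(case[2])*1000
print(loc(np.array(monitor.get_state()["eef_pos"])),monitor.get_state()["force"])
g=grab_frame("side"); crop(g,"s14",(250,170),100)
E
```

```text
t: 25.25
eef_pos: [0.6073, 0.0074, 0.0752]
ee_rot: [-3.136, 0.005, -1.953]
force: [4.0, 11.2, 5.7]
width: 0.0003
 -0.4  0.7  0.3 -0.1]
[ 69.58669579 190.53277712  75.15104732] [ 3.9760157  11.19792643  5.67702907]
```

View pics/s14.png

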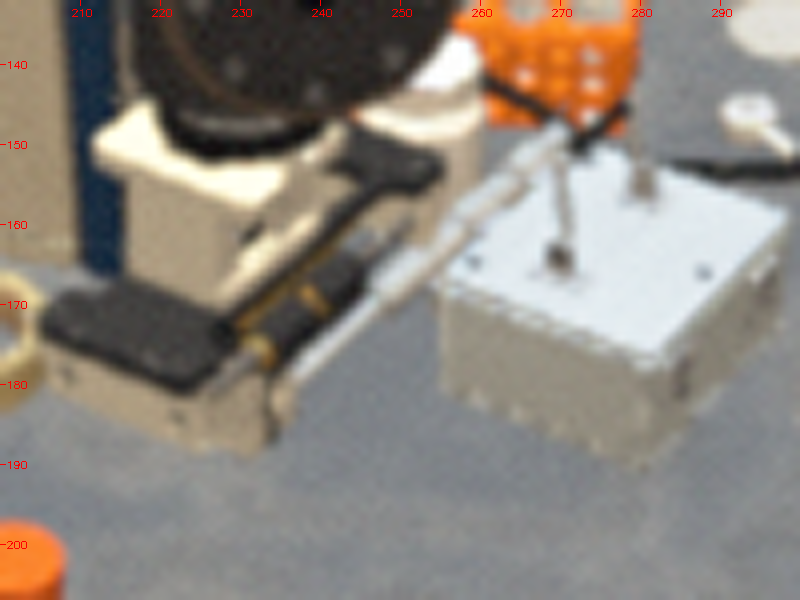

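```bash
python3 -m jog '[[[0.0004,0.0009,0.001,0,0,0,0],[0,0,0.002,0,0,0,0],[0,0,0.002,0,0,0,0],[0,0,0,0,0,0,0]]]' ;  python3 - <<'E' |tail -2
from fit import *
g=grab_frame("side"); crop(g,"s15",(265,160),80,60,5)
E
```

```text
t: 25.8
eef_pos: [0.6039, 0.0056, 0.0781]
ee_rot: [3.141, -0.001, -1.955]
force: [-0.4, 0.2, 0.3]
width: 0.0003
side [ 0.4625  0.3057 -0.0364] [-0.  -0.  -0.  -0.6  0.1 -0.4  0.4 -0.1 -0.   0.  -0.2  0.4 -0.   0.1
 -0.4  0.7  0.3 -0.1]
```

View pics/s15.png

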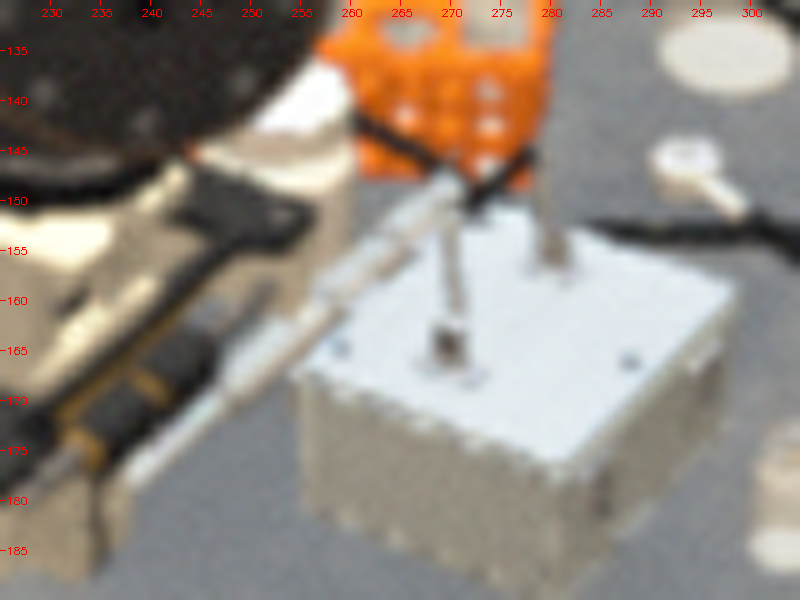

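```bash
python3 -m jog '[[[-0.0011,-0.0028,0,0,0,0,0],[-0.0011,-0.0028,0.001,0,0,0,0],[-0.0011,-0.0028,0.001,0,0,0,0],[-0.0011,-0.0028,0.001,0,0,0,0],[0,0,0,0,0,0,0]]]' ;  python3 - <<'E' |tail -1
from fit import *
def loc(P): return (P-[case[0],case[1],0])@R(case[2])*1000
print(loc(np.array(monitor.get_state()["eef_pos"])))
g=grab_frame("side"); crop(g,"s16",(265,160),80,60,5)
E
```

```text
t: 26.48
eef_pos: [0.5999, -0.0054, 0.0814]
ee_rot: [-3.142, 0.0, -1.955]
force: [0.1, 0.2, -0.6]
width: 0.0005
[ 67.5342879  175.85197074  81.41061277]
```

View pics/s16.png

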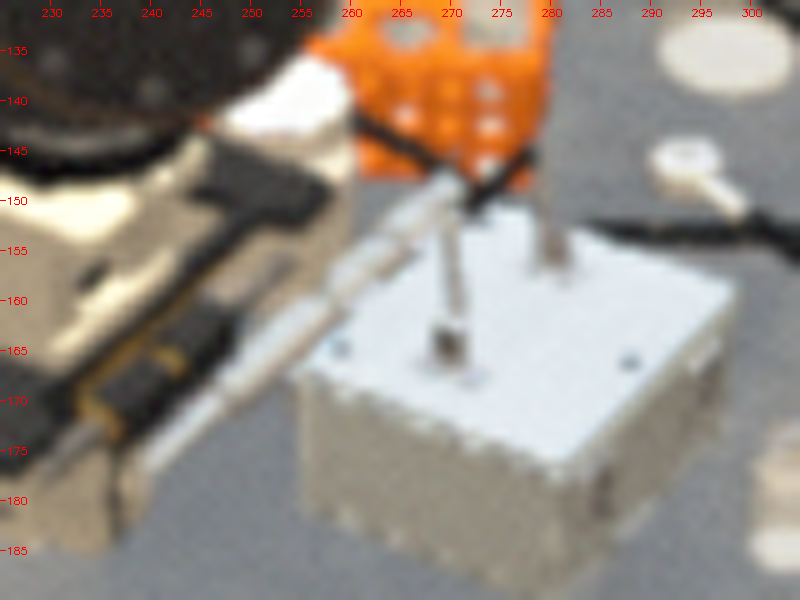

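```bash
python3 -m jog '[[[-0.0011,-0.0028,0,0,0,0,0],[-0.0011,-0.0028,0,0,0,0,0],[-0.0011,-0.0028,0,0,0,0,0],[-0.0011,-0.0028,0,0,0,0,0],[-0.0011,-0.0028,0,0,0,0,0]]]';python3 -m jog '[[[-0.0011,-0.0028,0,0,0,0,0],[-0.0011,-0.0028,0,0,0,0,0],[-0.0011,-0.0028,0,0,0,0,0],[-0.0011,-0.0028,0,0,0,0,0],[-0.0011,-0.0028,0,0,0,0,0]]]' ;  python3 - <<'E' |tail -1
from fit import *
def loc(P): return (P-[case[0],case[1],0])@R(case[2])*1000
print(loc(np.array(monitor.get_state()["eef_pos"])))
g=grab_frame("side"); crop(g,"s17",(265,160),80,60,5)
E
```

```text
t: 27.15
eef_pos: [0.5948, -0.0191, 0.0815]
ee_rot: [-3.141, 0.001, -1.955]
force: [1.9, 3.7, 2.1]
width: 0.0005
t: 27.78
eef_pos: [0.5898, -0.0328, 0.0818]
ee_rot: [-3.14, 0.001, -1.954]
force: [2.1, 6.2, 5.6]
width: 0.0006
[ 68.43846867 146.65893407  81.8308051 ]
```

View pics/s17.png

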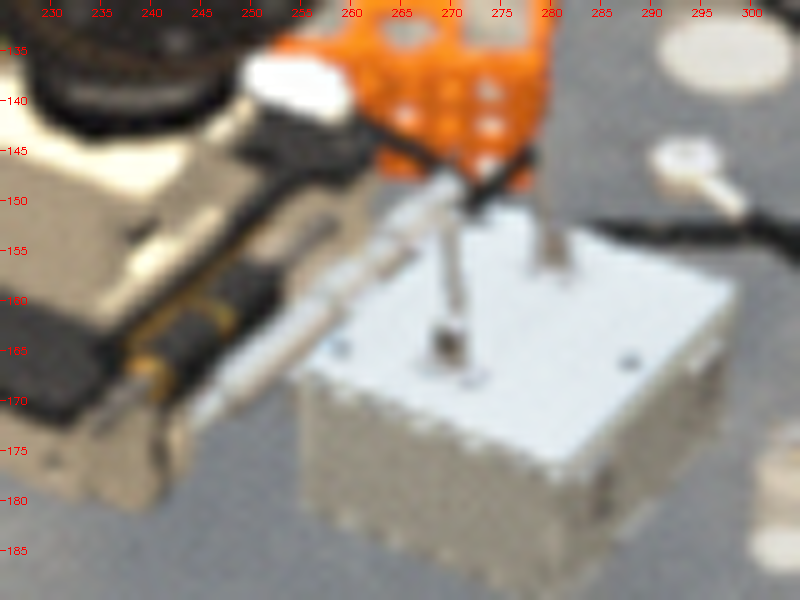

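```bash
python3 -m jog '[[[0.0008,0.0018,0.002,0,0,0,0],[-0.0008,-0.0018,0.0005,0,0,0,0],[-0.0011,-0.0028,0.0005,0,0,0,0],[-0.0011,-0.0028,0.0005,0,0,0,0],[-0.0011,-0.0028,0.0005,0,0,0,0]]]';python3 -m jog '[[[-0.0011,-0.0028,0,0,0,0,0],[-0.0011,-0.0028,0,0,0,0,0],[-0.0007,-0.0018,0,0,0,0,0]]]' ;  python3 - <<'E' |tail -1
from fit import *
def loc(P): return (P-[case[0],case[1],0])@R(case[2])*1000
print(loc(np.array(monitor.get_state()["eef_pos"])))
g=grab_frame("side"); crop(g,"s18",(265,160),80,60,5)
E
```

```text
t: 28.45
eef_pos: [0.5855, -0.0419, 0.0852]
ee_rot: [3.141, -0.0, -1.955]
force: [-0.3, 0.2, -0.2]
width: 0.0005
t: 28.82
eef_pos: [0.5827, -0.0491, 0.0853]
ee_rot: [-3.141, 0.0, -1.955]
force: [-0.0, 0.7, 0.3]
width: 0.0004
[ 68.0388916  128.9260788   85.32582337]
```

View pics/s18.png

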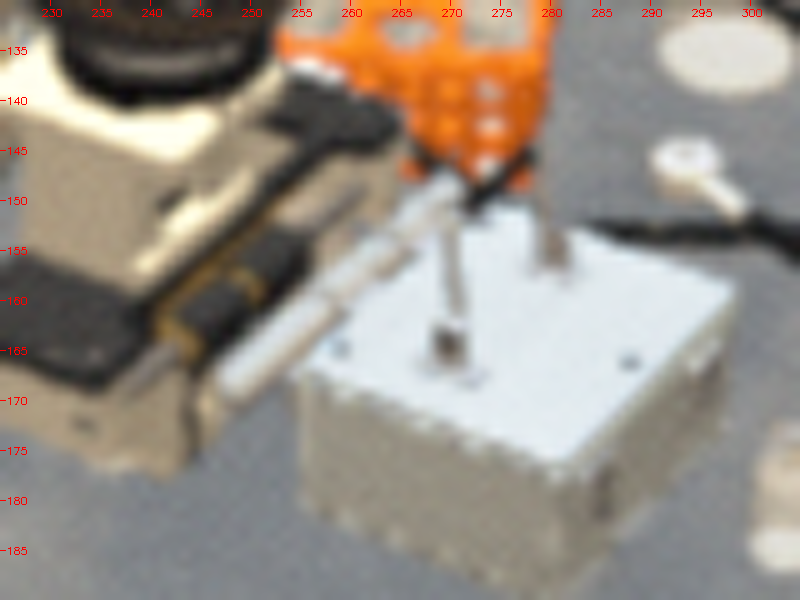

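```bash
python3 -m jog '[[[-0.0008,-0.0019,0,0,0,0,0],[-0.0008,-0.0019,0,0,0,0,0],[0,0,0,0,0,0,0]]]';python3 -m jog '[[[-0.0006,-0.0014,0,0,0,0,0],[-0.0006,-0.0014,0,0,0,0,0],[0,0,0,0,0,0,0]]]' ;  python3 - <<'E' |tail -1
from fit import *
def loc(P): return (P-[case[0],case[1],0])@R(case[2])*1000
print(loc(np.array(monitor.get_state()["eef_pos"])))
g=grab_frame("side"); crop(g,"s19",(265,160),80,60,5)
E
```

```text
t: 29.25
eef_pos: [0.5811, -0.053, 0.0853]
ee_rot: [3.142, -0.0, -1.955]
force: [0.8, -1.1, 0.1]
width: 0.0005
t: 29.62
eef_pos: [0.5799, -0.0557, 0.0852]
ee_rot: [3.141, -0.0, -1.955]
force: [-0.1, 0.9, -0.5]
width: 0.0006
[ 67.82718348 121.7531592   85.24414787]
```

View pics/s19.png

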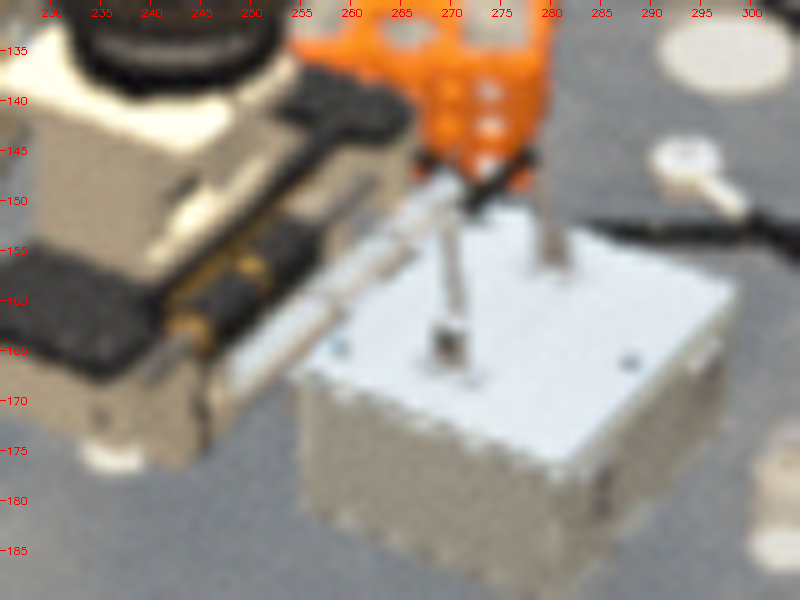

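```bash
for i in 1 2; do :; done; python3 -m jog '[[[-0.0006,-0.0014,0,0,0,0,0],[0,0,0,0,0,0,0]]]';python3 -m jog '[[[-0.0006,-0.0014,0,0,0,0,0],[0,0,0,0,0,0,0]]]'; python3 -m jog '[[[-0.0006,-0.0014,0,0,0,0,0],[0,0,0,0,0,0,0]]]'
```

```text
t: 29.92
eef_pos: [0.5793, -0.0571, 0.0852]
ee_rot: [3.142, -0.0, -1.955]
force: [-0.4, -0.6, -0.5]
width: 0.0005
t: 30.18
eef_pos: [0.5787, -0.0585, 0.0853]
ee_rot: [3.142, -0.0, -1.955]
force: [-0.3, 0.2, 0.1]
width: 0.0006
t: 30.42
eef_pos: [0.5787, -0.0588, 0.0853]
ee_rot: [-3.141, 0.002, -1.955]
force: [0.6, 5.7, -1.1]
width: 0.0002
```

```bash
python3 -m jog '[[[-0.0008,-0.0019,0,0,0,0,0],[0,0,0,0,0,0,0],[0,0,0,0,0,0,0]]]'; python3 - <<'E'
from h import *
g=grab_frame("side"); crop(g,"s20",(265,160),80,60,5)
E
python3 -m jog '[[[0.004,0.01,0,0,0,0,0],[0.01,0.024,0,0,0,0,0],[0.01,0.025,0,0,0,0,0],[0,0,0.06,0,0,0,0],[0,0,0.06,0,0,0,0],[-0.03,0.06,0,0,0,0,0],[-0.03,0.06,0,0,0,0,0],[-0.03,0.06,0,0,0,0,0],[0,0,0,0,0,0,0]]]';python3 - <<'E'
from h import *
g=grab_frame("side"); crop(g,"s21",(265,160),80,60,5);f=grab_frame("top"); crop(f,"t21",(310,200),100);cv2.imwrite("pics/tf21.png",f["pixels"][:,:,::-1])
E
```

```text
t: 30.8
eef_pos: [0.5786, -0.059, 0.0853]
ee_rot: [-3.14, 0.004, -1.955]
force: [1.8, 14.5, -1.0]
width: 0.0002
t: 31.98
eef_pos: [0.5162, 0.1696, 0.2058]
ee_rot: [-3.141, 0.001, -1.949]
force: [0.4, 0.6, 0.4]
width: 0.0007
```

View pics/s21.png

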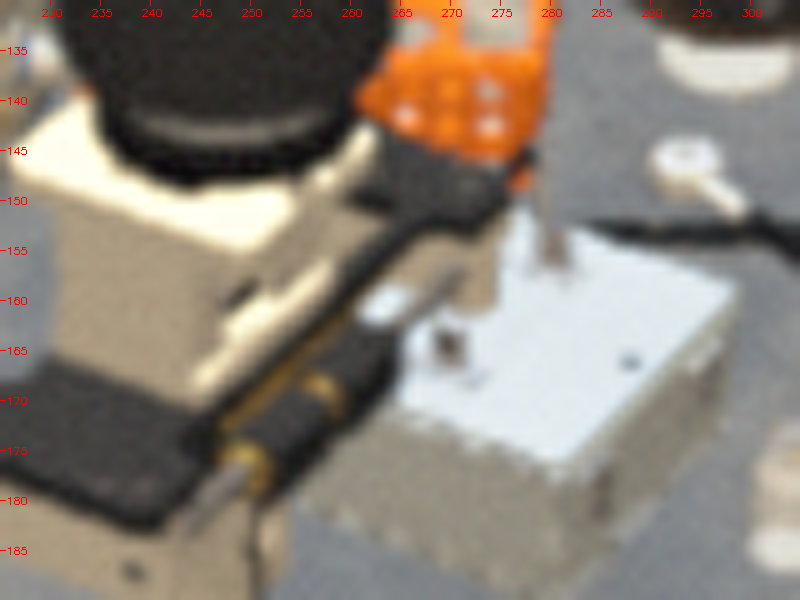

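View pics/t21.png

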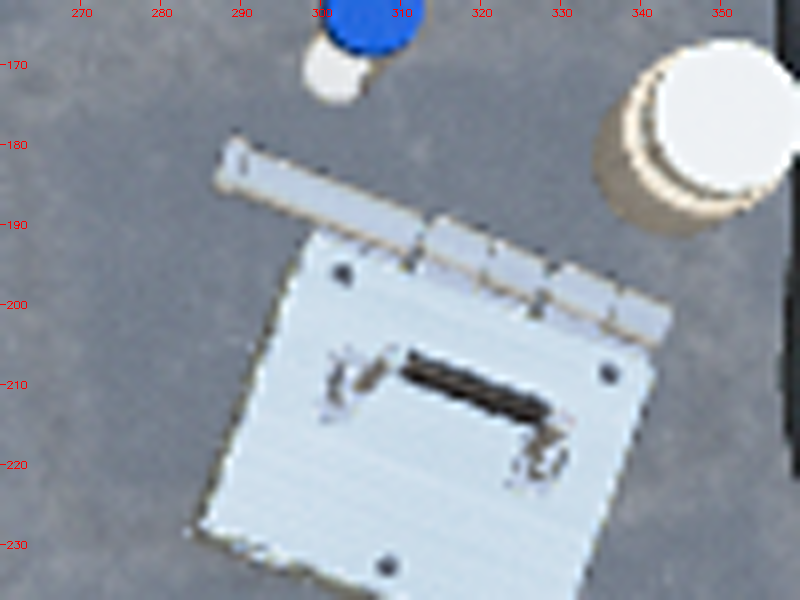

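View pics/tf21.png

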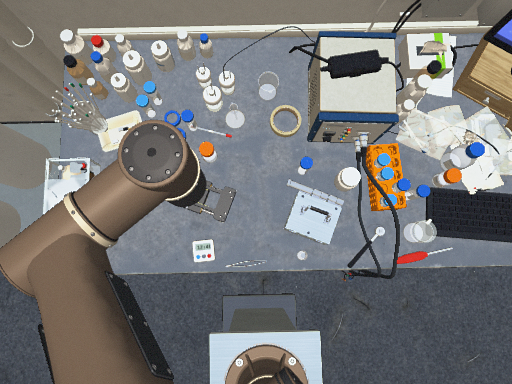

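```bash
python3 -m jog '[[[0,0.06,0.02,0,0,0,0],[0,0.06,0.02,0,0,0,0],[0,0.06,0,0,0,0,0],[0,0,0,0,0,0,0],[0,0,0,0,0,0,0]]]';python3 - <<'E' | tail -2
from fit import *
g=grab_frame("side"); crop(g,"s22",(262,165),66,50,5)
crop(g,"s22b",(240,205),133,100)
P=W(case,[[70,95,63],[70,103,63]]); x0,y0=262-33,165-25
print(((proj(g,P)-[x0,y0]+.5)*12-.5).round(), ((proj(ft,P)-[260,162]+.5)*8-.5).round())
E
```

```text
t: 32.7
eef_pos: [0.5179, 0.343, 0.244]
ee_rot: [3.141, -0.002, -1.956]
force: [-0.4, -0.4, 0.1]
width: 0.0002
 [200. 376.]] [[242. 170.]
 [221. 162.]]
```

View pics/s22.png

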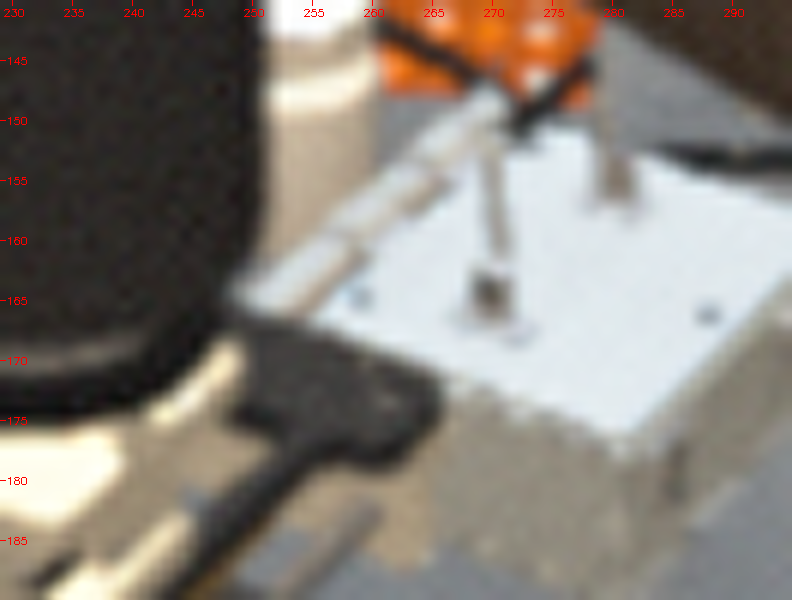

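View pics/s22b.png

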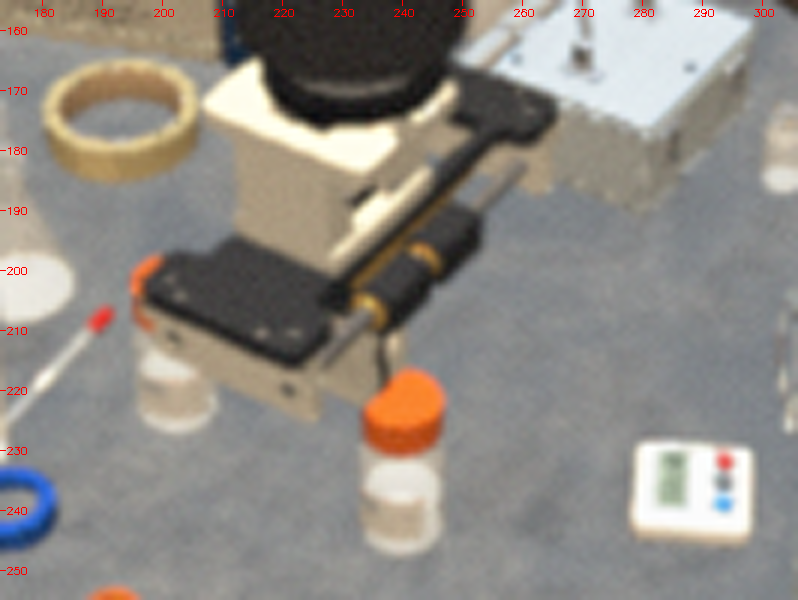

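```bash
python3 -m jog '[[[0,0.06,0.0,0,0,0,0],[-0.02,0.06,0,0,0,0,0],[-0.02,0.06,0,0,0,0,0],[0,0,0,0,0,0,0],[0,0,0,0,0,0,0]]]';python3 - <<'E' | tail -2
from fit import *
g=grab_frame("side"); crop(g,"s23",(262,165),66,50,5)
f=grab_frame("top"); crop(f,"t23",(300,195),66,50,5)
E
```

```text
t: 33.38
eef_pos: [0.4785, 0.5211, 0.2446]
ee_rot: [-3.142, -0.001, -1.956]
force: [0.3, -0.9, 0.4]
width: 0.0003
side [ 0.4625  0.3057 -0.0364] [-0.  -0.  -0.  -0.6  0.1 -0.4  0.4 -0.1 -0.   0.  -0.2  0.4 -0.   0.1
 -0.4  0.7  0.3 -0.1]
```

View pics/s23.png

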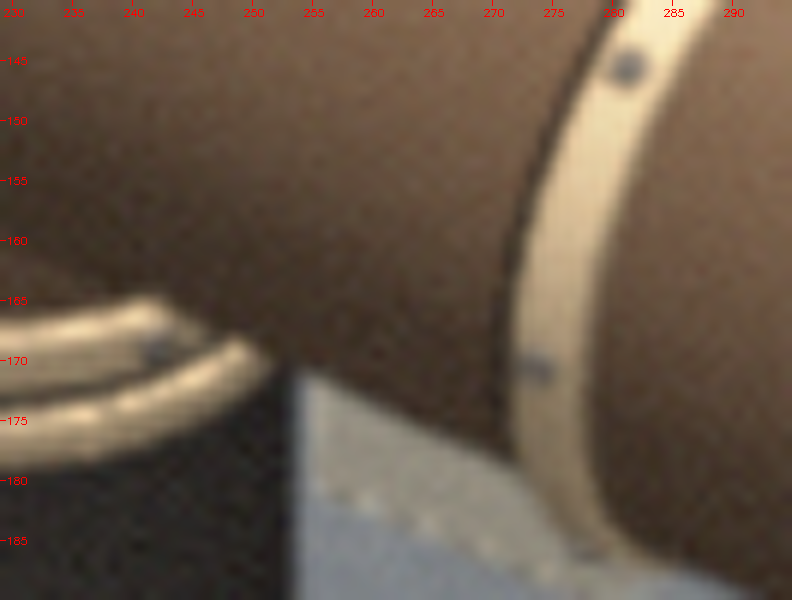

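View pics/t23.png

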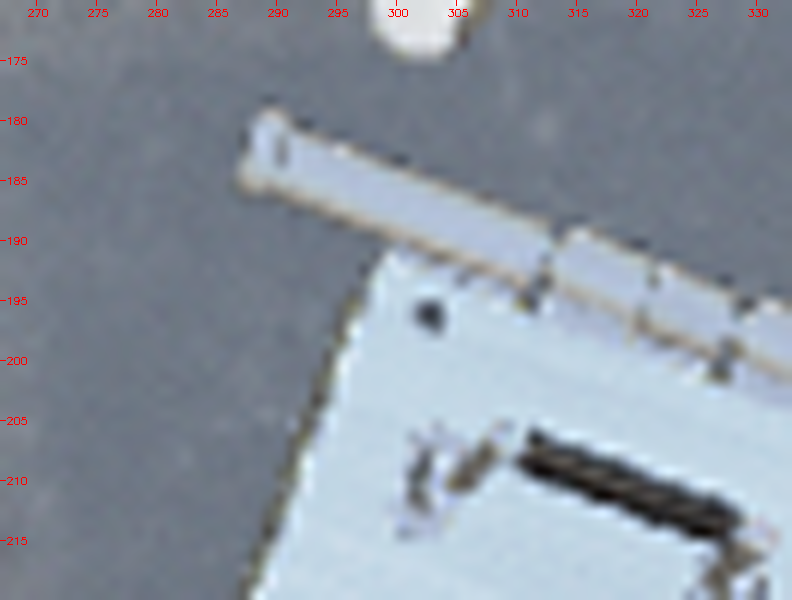

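```bash
python3 - <<'E' | tail -22
from fit import *
f=grab_frame("top"); im=cv2.cvtColor(f["pixels"],cv2.COLOR_RGB2GRAY).astype(np.float32)
ys=np.arange(20,116,1.)
for z in(72,):
  acc=0
  for dx in(-3,-1,1,3):
    q=proj(f,W(case,np.c_[0*ys+70+dx,ys,0*ys+z])).astype(np.float32)
    acc=acc+cv2.remap(im,q[:,0],q[:,1],cv2.INTER_LINEAR)[:,0] if False else acc+cv2.remap(im,q[None,:,0],q[None,:,1],cv2.INTER_LINEAR)[0]
  for y,v in zip(ys,acc/4): print(int(y),int(v),end='; ')
E
```

```text
both [ 0.4713 -0.1431 -0.3846] [-0.3 -1.1  0.2  0.4  0.  -0.2  0.1  0.5 -0.2  0.1  0.1 -0.5 -0.1 -0.4
  0.1  0.2  0.6 -0.9  0.2  0.1  0.2 -0.2]
top [ 0.4709 -0.1432 -0.3848] [-0.3 -1.   0.3  0.5  0.1 -0.   0.1  0.6 -0.2  0.2  0.1 -0.4 -0.1 -0.2]
side [ 0.4721 -0.1423 -0.3791] [-0.2  0.4  0.3 -0.8  0.   0.2 -0.1 -0.1]
both [ 0.4625  0.307  -0.029 ] [ 0.2 -0.2 -0.1  0.1 -0.1  0.2  0.2  0.2  0.5  0.   0.6  0.2  0.1 -0.1
  0.4 -0.2  0.2 -0.   0.   0.5 -0.3 -0.2  0.2 -0.1  0.2  0.  -0.1  0.5
 -0.4  0.8 -0.1  0.4 -0.4  1.   0.2  0.1]
top [ 0.4625  0.3076 -0.0235] [-0.1 -0.1 -0.4 -0.  -0.2  0.3  0.1  0.1  0.1  0.1  0.3  0.1 -0.  -0.1
  0.2 -0.1  0.  -0.1]
side [ 0.4625  0.3057 -0.0364] [-0.  -0.  -0.  -0.6  0.1 -0.4  0.4 -0.1 -0.   0.  -0.2  0.4 -0.   0.1
 -0.4  0.7  0.3 -0.1]
20 187; 21 188; 22 188; 23 187; 24 186; 25 182; 26 174; 27 162; 28 158; 29 166; 30 176; 31 183; 32 187; 33 189; 34 188; 35 188; 36 188; 37 189; 38 189; 39 190; 40 191; 41 190; 42 189; 43 188; 44 188; 45 188; 46 189; 47 190; 48 191; 49 190; 50 190; 51 190; 52 189; 53 188; 54 188; 55 189; 56 190; 57 190; 58 189; 59 188; 60 189; 61 190; 62 191; 63 191; 64 190; 65 189; 66 189; 67 188; 68 187; 69 187; 70 188; 71 188; 72 189; 73 189; 74 189; 75 188; 76 189; 77 190; 78 191; 79 191; 80 191; 81 191; 82 190; 83 188; 84 187; 85 188; 86 188; 87 189; 88 189; 89 188; 90 187; 91 188; 92 187; 93 182; 94 170; 95 159; 96 160; 97 170; 98 181; 99 188; 100 191; 101 190; 102 178; 103 153; 104 128; 105 115; 106 113; 107 115; 108 116; 109 117; 110 117; 111 118; 112 118; 113 117; 114 117; 115 117;
```

```bash
python3 -c "
from station import job_done,monitor
print(monitor.get_state()['qd'].round(3)); print(job_done())"
```

```text
[ 0.002 -0.001  0.003 -0.    -0.    -0.002]
the job is handed in; nothing more can be done
None
```

I raised the bail, lifted the lid by it and set it closed on the case with the barrels meshed. I then moved the bottle to about (0.53, 0.22) and pushed the pin home. I handed the job in at about t = 33.4 s with the arm clear of everything; handing in gave no verdict.

- **Lid:** the closing picture showed it flush on the case with no gap. The top view showed all five barrels in one line.
- **Pin:** it caught once, partway in, and briefly tilted the lid. I backed off, raised the tool a few millimetres and it slid freely. At the end it stopped firmly at 14.5 N. A brightness scan of the top view put the outer face of its head at 103.1 mm, where flush would be 103 mm, despite a thin dark seam at the joint.
- **Bottle and bystanders:** the bottle stands upright. I saw no bystander disturbed in the pictures, but I did not measure their positions again.

The last side view was blocked by the arm, so the pin being flush and level rests on the top view and the firm stop.

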